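# Snap a peg clip onto the lid rack and run it up to the collar

### The job

Press the loose black peg clip straight down onto the bare stretch of the lid rack's round bar until both of its sprung jaws have snapped past the bar and the clip sits fully home and upright. Then slide it along the bar, feeling for the steel collar, and hold it firmly there for about a second, pushing about 10 N harder than it takes to slide it; let go, leaving it touching the collar. Push by feel and gently: never more than about 30 N down on the bar or 20 N against the collar, and do not disturb the other things.

Things in the scene. Friction and masses are not known exactly. Their poses are not given: they have to be found in the camera images.
- clip_post (a point): centre of the grip post of the loose black peg clip: grasp here. Axes: the clip's; a half turn about z is the same. The post is 16 mm thick (x), 24 wide (y), 46 tall; this point is 23 mm below its top. Under it a block 34 (x) x 40 (y) x 10 mm, top 23 mm below this point. The clip starts upright on its jaw ends, 59 mm below this point, on the worktop left of the rack; about 0.09 kg.
- clip_bore (a point): point of the clip 43 mm straight below clip_post, between its two sprung jaws (at -x and +x, 36 mm long in y, ends flared). Home: it lies on the bar's axis, clip y along the bar. Pushing down begins with it about 16 mm above the axis and takes 10 to 20 N (varies); past the widest point, about 8 mm above, the force drops and the jaws pull it on; at home the block stops on the bar and force rises.
- rack: lid rack fixed on the worktop: wooden board 110 (x) x 360 (y) x 14 mm, an upright cheek at each end (inner faces at y = -157, +157 mm; 88 mm high) and a round steel bar, 20 mm thick, along its y, axis 70 mm up. Origin: centre of the board's underside. Two pegs like the loose one are fixed on the bar at y = +80 and +128 mm (136 mm high); it is bare from y = +60 mm to the collar.
- bar_mid (a point): midpoint of the bar, on its axis, 70 mm above the rack's origin; axes the rack's. The clip slides on the bar with 1 to 6 N of drag. The collar is a dark steel ring fixed on the bar on the -y side, 34 mm across, 16 thick, its thumbscrew 25 mm above the axis. Its place is not measured: its face (to +y) lies anywhere from y = -122 to -52 mm; the clip meets it with clip_bore 20 mm short of it.
- salt: grey salt shaker, 44 mm wide, 90 tall; loose bystander, to be left where it stands; origin at the centre of its underside
- spice: spice jar with green cap, 46 mm wide, 106 tall; loose bystander, to be left where it stands; origin at the centre of its underside
- mug: white mug with grey dots, 82 mm wide, 91 tall; loose bystander, to be left where it stands; origin at the centre of its underside
- bowl: low teal bowl, 160 mm wide, 38 tall; loose bystander, to be left where it stands; origin at the centre of its underside
- jar: glass jar with grey lid, 66 mm wide, 94 tall; loose bystander, to be left where it stands; origin at the centre of its underside
- tin: food tin, 75 mm wide, 58 tall; loose bystander, to be left where it stands; origin at the centre of its underside
Things that resemble listed ones, but are neither listed nor needed, are in the scene too. Leave any blue or red look-alike of the part that bears clip_post alone.

How it is judged:
By the outcome, as a careful person would: the job done as asked, in the order asked, and still so for the second after the job is handed in, with the robot touching nothing.
It also fails if it takes over 70 s, if anything falls off the work surface, if the arm or the gripper's body presses on something with over 40 N, if the wrist force passes 120 N, or if a joint passes its speed limit or range.

### The arm

A 6-joint arm with a two-finger parallel gripper is mounted at the origin on a cart in front of the work surface, level with it; the furniture and walls round the work are solid. World frame = base frame: x ahead of the robot, y to its left, z up, the work surface at z = 0. Lengths are in mm, angles in rad, forces in N, time in s.
With the tool pointing down it reaches from about 350 to 875 mm from the base axis. Payload 4.2 kg.
Tool frame: the origin (TCP) lies midway between the tips of the shut fingers; the grasp point (between the pads) lies 19 mm behind it; z points along the fingers, y is the line along which they close (so a half turn about z gives the same grasp; the last joint's range is limited). The gripper opens to 85 mm and grips with 20 to 120 N. Pads are 22 mm wide; open, the fingers measure 114 mm over their backs; the gripper's body (76 mm by 85 mm) begins 54 mm behind the grasp point. The pads swing forward as they close: fully open they stand 13 mm farther back than shut.
Start: joints at [-0.942, 0.385, 0.008, 0, -1.194, -0.259], TCP at [225.907, -582.722, 231.312] pointing down, gripper open.
Joint ranges: [-3.14, 3.14], [-1.21, 2.06], [-1.07, 1.41], [-3.16, 2.05], [-2.99, -0.16], [-3.1, 3.1]. Speed limits (rad/s): [2.79, 2.79, 3.14, 3.14, 3.14, 3.14].

### API

Orientations are given as a unit quaternion [x, y, z, w].
In Python, from bench import arm gives the robot as it stands.
- The arm moves only by the tool send_rows, never from a script. Its argument "targets" is a list of rows, each an object of numbers: "gripper": the gripper command: -1 is fully open, 1 is shut, values between are in proportion; "x", "y", "z": the shift along the tool's x, y, z in cm; "ax", "ay", "az": the turn, a rotation vector about the tool's x, y, z in degrees. A call has 1 to 5 rows; each row shifts and turns the commanded pose from where the row before left it, along the tool's axes as they then stand; what a row does not reach is not made up. A row lasts 1/12 s, in which the tool goes at most 41.7 mm and 7.16 degrees, less where a joint would pass 70% of its speed; a pose out of reach is approached as far as the arm can. A call is refused whole if a number of a shift passes 4.17 or a number of a turn 7.16, either way. A call with a gripper value outside its range is refused whole. The fingers move at their own pace and stop on an object; the grip force is fixed at half the most. Time passes only in rows, so rows that do not move let the fingers close. It gives the time, the measured TCP pose, the force, the opening and the grip force at its end, in the units of the state.
- arm.read_state(): the state, without advancing time (a new reading comes with each control period).
- arm.get_image(name): name is "scene" or "top"; returns (picture, depth): 400x640x3 uint8, red, green, blue; 400x640 float32, mm along the optical axis (not along the pixel's ray), 0 where there is no reading.
- arm.camera_model(name): a dict with "fx", "fy", "cx", "cy" (pixels), "cam_to_world" (4x4, takes a point from camera to world coordinates). Camera axes: x right, y down, z forward; pixel columns grow to the right and rows downward; lengths in mm; the calibration is good to about 2 mm. A picture is of the moment at which its call begins. camera_model takes no time and is no camera call.
- arm.job_done(): hands the job in; it is judged then, once.
Trained networks look in the newest picture that a camera, given by its name, has taken for a name from the list of things; names that differ only in an ending like _2 or _b are one class to them, and where a whole thing is asked for, a point or a joint stands for the part that bears it (a point fixed in the world has none). Each returns a list of dicts, best first, with "score" (0 to 1); they miss things now and then, are a little off and sometimes report something else, mostly with a low value. They report only what shows in the picture. A call takes as long as a camera call. They do not tell look-alikes from the thing itself.
- arm.boxes_of(camera, thing): "rect" ([left, top, width, height] in pixels, round what is visible of it).
The state is a dict: "clock": time; "joints": joint angles; "joint_vel": joint speeds; "joint_efforts": joint torques, N m; "position": TCP position; "ee_rot": TCP orientation; "contact_force": force on the tool from outside, world axes, zero at the start; "wrist_torque": the same for the moment, N m; "gripper_width": finger opening in mm; "grasp_force": force on a finger pad.
Only numpy, scipy, OpenCV 4.12 (cv2) and the standard library are available. Lean on these libraries where they do the work, as an engineer would, in place of code of your own. Each camera call takes 0.05 s, during which the arm holds its last target. There are 200 camera calls.

## Working session

There is one attempt and no reset: what is moved stays moved. The work goes in short steps, Python scripts to look and compute and a tool call to move; the robot and the scene stay as the last step left them, time stands still between calls to the robot, and variables do not carry over. Pictures are saved under pics/ and viewed, at most 10 in all, crops included, and the job is handed in when it is done.

Besides the shell and the picture viewer there is one more tool, called after "Call:" in YAML: its name, and indented under it one key for each argument. send_rows: Moves the arm, as the interface text tells. Its arguments: {"type":"object","properties":{"targets":{"type":"array"}},"required":["targets"]}

```bash
mkdir -p pics && cat > h.py <<'E'
import numpy as np, cv2
from bench import arm
def pts(cam,depth):
    m=arm.camera_model(cam);v,u=np.mgrid[0:depth.shape[0],0:depth.shape[1]]
    P=np.stack([(u-m['cx'])/m['fx']*depth,(v-m['cy'])/m['fy']*depth,depth,np.ones_like(depth)],-1)
    W=P@np.array(m['cam_to_world']).T
    W=W[...,:3];W[depth==0]=np.nan
    return W
E
python3 - <<'E'
from h import *
np.set_printoptions(precision=1,suppress=True)
ims=[]
for c in('scene','top'):
    im,d=arm.get_image(c);np.savez(f'{c}.npz',im=im,d=d,W=pts(c,d))
    cv2.imwrite(f'pics/{c}0.png',im[...,::-1])
    print(c,np.array(arm.camera_model(c)['cam_to_world'])[:3,3])
    for t in('clip_post','rack','bar_mid','salt','spice','mug','bowl','jar','tin'):
        print(t,[(np.round(b['rect']).tolist(),round(b['score'],2)) for b in arm.boxes_of(c,t)[:4]])
s=arm.read_state();print(s)
E
```

```text
scene [-297.   400.4  782.4]
clip_post [([237.0, 220.0, 20.0, 29.0], 0.65), ([184.0, 267.0, 28.0, 35.0], 0.62), ([205.0, 238.0, 27.0, 31.0], 0.57)]
rack [([290.0, 177.0, 91.0, 54.0], 0.85)]
bar_mid [([290.0, 180.0, 94.0, 52.0], 0.76)]
salt [([251.0, 265.0, 17.0, 31.0], 0.62)]
spice [([172.0, 194.0, 25.0, 41.0], 0.65)]
mug [([358.0, 134.0, 25.0, 35.0], 0.7)]
bowl [([430.0, 174.0, 52.0, 35.0], 0.93)]
jar [([216.0, 186.0, 25.0, 37.0], 0.68)]
tin [([262.0, 179.0, 20.0, 25.0], 0.6)]
top [ 235.5   41.  1490.6]
clip_post [([192.0, 225.0, 18.0, 11.0], 0.69), ([295.0, 174.0, 115.0, 62.0], 0.47), ([218.0, 203.0, 14.0, 13.0], 0.46)]
rack [([299.0, 176.0, 110.0, 57.0], 0.73)]
bar_mid [([298.0, 177.0, 107.0, 57.0], 0.92)]
salt [([236.0, 248.0, 10.0, 13.0], 0.64)]
spice [([202.0, 140.0, 21.0, 22.0], 0.74)]
mug [([400.0, 132.0, 33.0, 32.0], 0.61)]
bowl [([421.0, 214.0, 50.0, 49.0], 0.8)]
jar [([245.0, 145.0, 20.0, 24.0], 0.57)]
tin [([288.0, 135.0, 24.0, 28.0], 0.76)]
{'clock': 1.0, 'joints': array([-0.9,  0.4,  0. , -0. , -1.2, -0.3]), 'joint_vel': array([-0.,  0., -0., -0.,  0., -0.]), 'joint_efforts': array([  0. , -39.2,  18.9,   4.2,  -0. ,   0. ]), 'position': array([ 225.9, -582.7,  231.3]), 'ee_rot': array([-0.2,  1. ,  0. ,  0. ]), 'contact_force': array([0.9, 0.3, 0.5]), 'wrist_torque': array([-0.,  0.,  0.]), 'grasp_force': 0.0, 'gripper_width': 85.48445247871061}
```

```bash
python3 - <<'E'
import cv2,numpy as np
s=cv2.imread('pics/scene0.png')[125:325,160:490];t=cv2.imread('pics/top0.png')[115:285,180:480]
cv2.imwrite('pics/a.png',np.vstack([cv2.resize(s,(528,320),interpolation=2),cv2.resize(t,(528,299)[:2],interpolation=2)][:2])[:600])
cv2.imwrite('pics/b.png',cv2.resize(s,(792,480),interpolation=2))
cv2.imwrite('pics/c.png',cv2.resize(t,(792,449),interpolation=2))
E
```

```text
(no output)
```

View pics/b.png

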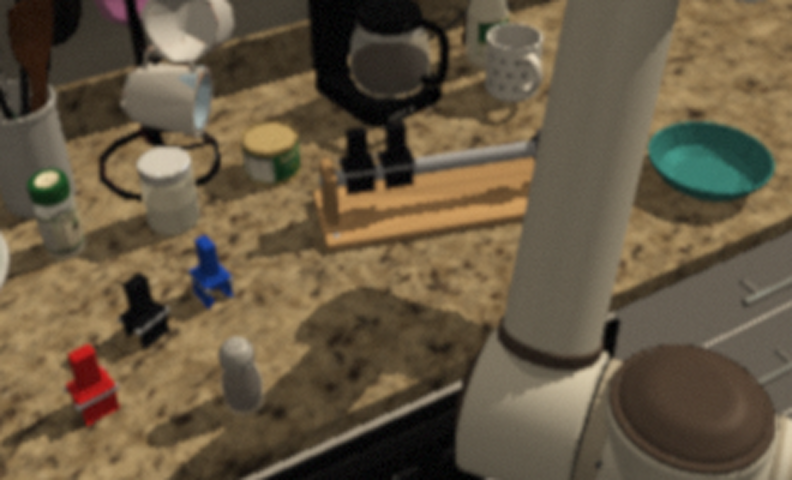

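View pics/c.png

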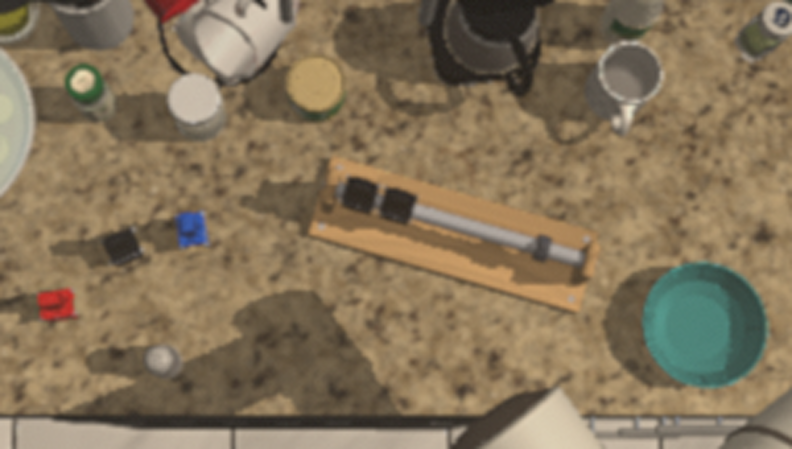

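The loose black clip shows at scene crop (145,310), which is full-picture (220,254), and in the top crop at (123,246), full (227,208). It is between the blue (208,270) and red (92,385) look-alikes in the scene crop. The two fixed pegs are on the bar at scene crop (358,160) and (397,155). The loose black one on the worktop, left of the rack, fits the description. The collar is at top crop (541,246).

```bash
python3 - <<'E'
from h import *
np.set_printoptions(precision=1,suppress=True,linewidth=150)
for c,r in(('top',(210,195,250,225)),('scene',(200,232,240,274))):
    z=np.load(c+'.npz');im=z['im'].astype(int);W=z['W']
    u0,v0,u1,v1=r;w=W[v0:v1,u0:u1].reshape(-1,3);g=im[v0:v1,u0:u1].reshape(-1,3)
    k=(w[:,2]>15)&(g.max(1)<90)&(g.max(1)-g.min(1)<30);w=w[k]
    print(c,'clip n',len(w),'med',np.median(w,0),'zmax',np.nanmax(w[:,2]))
    for lo,hi in((15,30),(30,42),(42,70),(70,90)):
        q=w[(w[:,2]>lo)&(w[:,2]<hi)]
        if len(q)>3:print(lo,hi,len(q),q.mean(0),cv2.minAreaRect(q[:,:2].astype(np.float32)))
    if c=='top':print(w[w[:,2]>30])
z=np.load('top.npz');im=z['im'].astype(int);W=z['W'];
w=W[165:240,290:415].reshape(-1,3);g=im[165:240,290:415].reshape(-1,3)
sat=g.max(1)-g.min(1)
# board corners
k=(w[:,2]>8)&(w[:,2]<100)&((g[:,0]-g[:,2])>50);b=w[k&(w[:,2]<20)]
R=cv2.minAreaRect(b[:,:2].astype(np.float32));print('board',len(b),b[:,2].mean(),R)
k=(w[:,2]>68)&(w[:,2]<90)&(sat<45)&(g.max(1)>70)
q=w[k];m=cv2.fitLine(q[:,:2].astype(np.float32),cv2.DIST_HUBER,0,.01,.01).ravel();print('bar',len(q),q[:,2].mean(),m,np.degrees(np.arctan2(m[1],m[0])),q.min(0),q.max(0))
# dark things over bar
k=(w[:,2]>65)&(g.max(1)<70);q=w[k];d=m[:2];d=d if d[1]>0 else -d
c=np.array(R[0]);s=(q[:,:2]-c)@d;t=(q[:,:2]-c)@np.array([d[1],-d[0]])
o=np.argsort(s);print(np.c_[s,t,q[:,2]][o][::3])
E
```

```text
top clip n 145 med [484.6 283.3  38.1] zmax 86.30423245862153
15 30 17 [486.6 273.8  24.5] ((494.3807373046875, 263.2625427246094), (29.883312225341797, 95.43339538574219), 17.53580665588379)
30 42 70 [485.9 282.2  35.7] ((496.8193359375, 264.056884765625), (37.96577072143555, 91.93222045898438), 17.844829559326172)
42 70 19 [482.7 285.   56.4] ((483.5802001953125, 282.7481384277344), (12.098749160766602, 25.041305541992188), 47.30769348144531)
70 90 39 [488.5 287.4  80.5] ((489.3180847167969, 288.23345947265625), (16.409534454345703, 23.643619537353516), 25.73514175415039)
[[516.2 222.   30.1]
 [511.6 280.1  33.8]
 [508.5 286.7  32.3]
 [508.5 283.5  32.2]
 [507.4 279.2  38.4]
 [508.3 276.7  34. ]
 [496.8 291.7  76.9]
 [495.4 287.3  84.2]
 [495.1 283.8  86.3]
 [496.3 281.8  79.7]
 [497.  279.2  76.4]
 [504.5 282.8  35.7]
 [504.5 279.4  36.4]
 [505.1 276.7  33.3]
 [492.5 296.9  82. ]
 [492.1 293.3  84.5]
 [492.7 290.8  81.3]
 [492.9 287.7  80.8]
 [493.2 284.9  79.1]
 [492.4 280.9  83.7]
 [492.3 277.7  84.6]
 [496.9 278.7  59.4]
 [500.9 279.1  37.5]
 [500.7 275.6  39. ]
 [501.5 273.1  
[... 4163 characters left out ...]
.6]
 [ 118.8  -26.7   83.4]
 [ 119.6  -24.2   86.4]
 [ 120.3   -5.9  138.1]
 [ 121.2  -19.8   95.6]
 [ 122.2  -24.6   69.3]
 [ 122.8  -24.    81.6]
 [ 123.6  -21.9   86.4]
 [ 124.6  -13.1  134.9]
 [ 125.7  -26.1   86.9]
 [ 126.5   -5.9  130.5]
 [ 127.5  -19.8   87.2]
 [ 128.3  -12.   139.8]
 [ 129.3  -17.5  119.3]
 [ 130.   -15.9  126.2]
 [ 130.7  -13.9  131.1]
 [ 132.1  -16.5   97. ]
 [ 132.7  -15.4  106.1]
 [ 133.3   -5.1  132.9]
 [ 134.5  -19.    89.7]
 [ 135.4   -8.8  131.7]
 [ 136.1  -17.   123.1]
 [ 136.7  -22.7   88. ]
 [ 138.3  -10.1  133.6]
 [ 139.1  -25.7   82.9]
 [ 139.6  -24.9   94. ]
 [ 142.    -4.9   93.1]
 [ 142.9  -24.7   88.9]
 [ 143.7  -22.    91.3]
 [ 144.8  -17.7   85.9]]
```

```bash
python3 - <<'E'
import cv2
t=cv2.imread('pics/top0.png')[195:222,205:245];s=cv2.imread('pics/scene0.png')[225:285,195:245]
import numpy as np
a=cv2.resize(t,(400,270),interpolation=0);b=cv2.resize(s,(300,360),interpolation=0)
o=np.zeros((360,700,3),np.uint8);o[:270,:400]=a;o[:,400:]=b;cv2.imwrite('pics/d.png',o)
E
```

```text
(no output)
```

View pics/d.png

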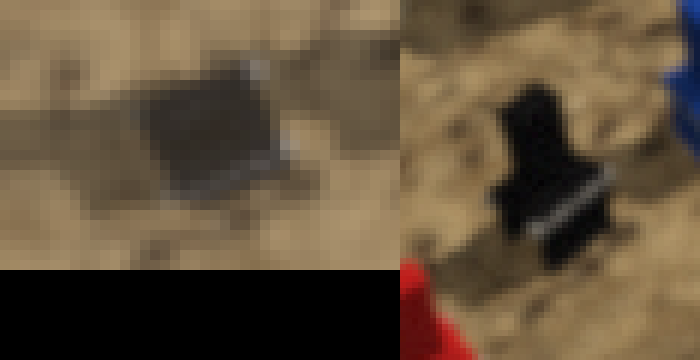

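The enlarged crop confirms an upright black clip with a silver edge: the top view has its block at crop (215,130), and the scene view has its post at (530,120). It is neither blue nor red, and it stands about 82 mm high at roughly (489, 288). Next I fit the clip's yaw and the bar.

```bash
python3 - <<'E'
from h import *
from scipy.optimize import least_squares
from scipy.spatial.transform import Rotation as Ro
np.set_printoptions(precision=1,suppress=True,linewidth=150)
# clip: points' distance to a box model (block + post), both cameras
P=[]
for c,r in(('top',(215,199,236,217)),('scene',(200,232,240,274))):
    z=np.load(c+'.npz');w=z['W'][r[1]:r[3],r[0]:r[2]].reshape(-1,3)
    k=(np.hypot(w[:,0]-489,w[:,1]-288)<32)&(w[:,2]>20);P.append(w[k])
def box(q,c,h):
    d=np.abs(q-c)-h;return np.linalg.norm(np.maximum(d,0),axis=1)+np.minimum(d.max(1),0)
def f(p,w):
    a=np.radians(p[2]);R=np.array([[np.cos(a),np.sin(a)],[-np.sin(a),np.cos(a)]])
    q=np.c_[(w[:,:2]-p[:2])@R.T,w[:,2]]
    return np.minimum(np.abs(box(q,[0,0,31],[17,20,5])),np.abs(box(q,[0,0,59],[8,12,23])))
for w in(P[0],P[1],np.vstack(P)):
    w=w[w[:,2]>29]
    s=min((least_squares(f,[489,288,a],args=(w,),loss='soft_l1') for a in(0,20,40)),key=lambda s:s.cost);print('clip',len(w),s.x,s.cost)
# bar
def g(p,w):
    n=np.array([np.cos(p[1]),np.sin(p[1])]);return np.hypot(w[:,:2]@n-p[0],w[:,2]-p[2])-10
B=[]
for c in('top','scene'):
    z=np.load(c+'.npz');w=z['W'].reshape(-1,3);im=z['im'].reshape(-1,3).astype(int)
    a=np.radians(74.3);d=np.array([np.cos(a),np.sin(a)]);o=np.array([503.9,-153.4])
    t=(w[:,:2]-o)@np.array([d[1],-d[0]]);s=(w[:,:2]-o)@d
    k=(abs(t)<18)&(w[:,2]>66)&(w[:,2]<85)&(s>-50)&(s<60);B.append(w[k])
    for q in(w[k],):
        r=least_squares(g,[0+np.array([d[1],-d[0]])@o,np.radians(-15.7),70],args=(q,),loss='soft_l1');print(c,len(q),r.x[0],np.degrees(r.x[1]),r.x[2],r.cost)
    # along bar: board/cheeks & collar profile
    n=np.array([d[1],-d[0]])
    m=(abs(t)<60)&(w[:,2]>8)&(w[:,2]<18)&(im[:,0]-im[:,2]>40)&(abs(s)<260);print('board s,t pct',np.percentile(s[m],[.5,2,98,99.5]),np.percentile(t[m],[.5,2,98,99.5]))
    m=(abs(t)<20)&(w[:,2]>82)&(abs(s)<230);h=np.histogram(s[m],np.arange(-200,230,6));print([(int(x),int(y)) for x,y in zip(h[1],h[0]) if y])
    m=(w[:,2]>105)&(abs(s)<300)&(abs(t)<30);q=w[m];ss=s[m]
    for lo,hi in((60,125),(125,190)):
        qq=q[(ss>lo)&(ss<hi)&(q[:,2]>128)];print('peg',len(qq),qq.mean(0) if len(qq) else '',((qq[:,:2].mean(0)-o)@d) if len(qq) else '')
st=arm.read_state();print(Ro.from_quat(st['ee_rot']).as_matrix())
E
```

```text
clip 138 [489.3 288.3  24.3] 116.06909478366606
clip 292 [491.3 287.3  26. ] 152.74545625086432
clip 430 [490.9 287.4  25.1] 290.11708133347184
top 206 528.5620029697476 -15.884408070240859 69.37716512482002 265.26520133199926
board s,t pct [-150.8 -143.   197.5  204.2] [-53.2 -52.1  54.6  55.6]
[(-152, 1), (-146, 20), (-140, 23), (-134, 11), (-128, 1), (-122, 2), (-110, 2), (-98, 2), (-92, 3), (-86, 10), (-80, 11), (-74, 5), (-50, 2), (-44, 1), (-32, 2), (-8, 2), (4, 1), (16, 2), (22, 2), (40, 1), (46, 2), (52, 1), (64, 1), (70, 1), (82, 9), (88, 20), (94, 21), (100, 21), (106, 22), (112, 20), (118, 21), (124, 9), (130, 11), (136, 22), (142, 21), (148, 20), (154, 23), (160, 19), (166, 16), (172, 8), (178, 2), (184, 22), (190, 20), (196, 9)]
peg 38 [534.1 -51.6 134.7] 106.1343477930292
peg 38 [547.4  -6.  134.5] 153.6458024756491
scene 222 530.6869730998476 -15.694347129069188 69.53438964548964 183.05375031106757
board s,t pct [-84.3 -71.4 201.5 205.2] [-52.7 -51.1  54.1  57.1]
[(-80, 6), (-74, 7), (-56, 1), (4, 1), (82, 7), (88, 15), (94, 34), (100, 43), (106, 41), (112, 46), (118, 25), (124, 10), (130, 8), (136, 15), (142, 41), (148, 40), (154, 41), (160, 49), (166, 21), (172, 12), (178, 1), (184, 19), (190, 21), (196, 10)]
peg 41 [534.2 -51.1 133.7] 106.72200280313591
peg 44 [546.8  -4.9 133.9] 154.6063555375171
[[-0.9 -0.4 -0. ]
 [-0.4  0.9  0. ]
 [-0.   0.  -1. ]]
```

```bash
cat >> h.py <<'E'
from scipy.spatial.transform import Rotation as Ro
def yaw():
    R=Ro.from_quat(arm.read_state()['ee_rot']).as_matrix();return np.degrees(np.arctan2(R[1,1],R[0,1])),R
def plan(target,yt,n,grip=-1):
    s=arm.read_state();p=s['position'];y0,R=yaw();dy=(yt-y0+180)%360-180
    print('at',np.round(p,1),'yaw %.1f'%y0,'tilt',np.round(R[:,2],4),'F',np.round(s['contact_force'],1),'t',s['clock'])
    out=[]
    for i in range(n):
        Ri=Ro.from_euler('z',dy*i/n,degrees=True).as_matrix()@R
        d=Ri.T@((np.array(target)-p)/n)/10
        out.append({'gripper':grip,**{k:round(float(v),2) for k,v in zip('xyz',d)},'az':round(float(-dy/n),2)})
    for i in range(0,n,5):print(str(out[i:i+5]).replace("'",'"'))
E
python3 -c "
from h import *
plan([490,287.5,140],205,25)"
```

```text
at [ 225.9 -582.7  231.3] yaw 111.2 tilt [-0.  0. -1.] F [0.9 0.3 0.5] t 1.0
[{"gripper": -1, "x": -2.24, "y": 2.86, "z": 0.37, "az": -3.75}, {"gripper": -1, "x": -2.43, "y": 2.71, "z": 0.37, "az": -3.75}, {"gripper": -1, "x": -2.6, "y": 2.55, "z": 0.37, "az": -3.75}, {"gripper": -1, "x": -2.76, "y": 2.37, "z": 0.37, "az": -3.75}, {"gripper": -1, "x": -2.91, "y": 2.19, "z": 0.37, "az": -3.75}]
[{"gripper": -1, "x": -3.04, "y": 1.99, "z": 0.37, "az": -3.75}, {"gripper": -1, "x": -3.17, "y": 1.79, "z": 0.37, "az": -3.75}, {"gripper": -1, "x": -3.28, "y": 1.58, "z": 0.37, "az": -3.75}, {"gripper": -1, "x": -3.37, "y": 1.36, "z": 0.37, "az": -3.75}, {"gripper": -1, "x": -3.46, "y": 1.13, "z": 0.37, "az": -3.75}]
[{"gripper": -1, "x": -3.52, "y": 0.9, "z": 0.37, "az": -3.75}, {"gripper": -1, "x": -3.57, "y": 0.67, "z": 0.37, "az": -3.75}, {"gripper": -1, "x": -3.61, "y": 0.44, "z": 0.37, "az": -3.75}, {"gripper": -1, "x": -3.63, "y": 0.2, "z": 0.37, "az": -3.75}, {"gripper": -1, "x": -3.64, "y": -0.04, "z": 0.37, "az": -3.75}]
[{"gripper": -1, "x": -3.63, "y": -0.28, "z": 0.37, "az": -3.75}, {"gripper": -1, "x": -3.6, "y": -0.51, "z": 0.37, "az": -3.75}, {"gripper": -1, "x": -3.56, "y": -0.75, "z": 0.37, "az": -3.75}, {"gripper": -1, "x": -3.5, "y": -0.98, "z": 0.37, "az": -3.75}, {"gripper": -1, "x": -3.43, "y": -1.21, "z": 0.37, "az": -3.75}]
[{"gripper": -1, "x": -3.35, "y": -1.43, "z": 0.37, "az": -3.75}, {"gripper": -1, "x": -3.24, "y": -1.64, "z": 0.37, "az": -3.75}, {"gripper": -1, "x": -3.13, "y": -1.85, "z": 0.37, "az": -3.75}, {"gripper": -1, "x": -3.0, "y": -2.05, "z": 0.37, "az": -3.75}, {"gripper": -1, "x": -2.86, "y": -2.25, "z": 0.37, "az": -3.75}]
```

Call:
send_rows:
  targets:
    - {"gripper": -1,"x": -2.2,"y": 2.9,"z": 0,"az": -3.75}
    - {"gripper": -1,"x": -2.4,"y": 2.7,"z": 0,"az": -3.75}
    - {"gripper": -1,"x": -2.6,"y": 2.6,"z": 0,"az": -3.75}
    - {"gripper": -1,"x": -2.8,"y": 2.4,"z": 0,"az": -3.75}
    - {"gripper": -1,"x": -2.9,"y": 2.2,"z": 0,"az": -3.75}

```text
$.targets[0]: bad value
```

Call:
send_rows:
  targets:
    - {"gripper": -1,"x": -3.0,"y": 2.0,"z": 0,"az": -3.75}
    - {"gripper": -1,"x": -3.2,"y": 1.8,"z": 0,"az": -3.75}
    - {"gripper": -1,"x": -3.3,"y": 1.6,"z": 0,"az": -3.75}
    - {"gripper": -1,"x": -3.4,"y": 1.4,"z": 0,"az": -3.75}
    - {"gripper": -1,"x": -3.5,"y": 1.1,"z": 0,"az": -3.75}

```text
$.targets[0]: bad value
```

Call:
send_rows:
  targets:
    - {"gripper": -1,"x": -3.5,"y": 0.9,"z": 0,"az": -3.75}
    - {"gripper": -1,"x": -3.6,"y": 0.7,"z": 0,"az": -3.75}
    - {"gripper": -1,"x": -3.6,"y": 0.4,"z": 0,"az": -3.75}
    - {"gripper": -1,"x": -3.6,"y": 0.2,"z": 0,"az": -3.75}
    - {"gripper": -1,"x": -3.6,"y": 0,"z": 0,"az": -3.75}

```text
$.targets[0]: bad value
```

Call:
send_rows:
  targets:
    - {"gripper": -1,"x": -3.6,"y": -0.3,"z": 0,"az": -3.75}
    - {"gripper": -1,"x": -3.6,"y": -0.5,"z": 0,"az": -3.75}
    - {"gripper": -1,"x": -3.6,"y": -0.8,"z": 0,"az": -3.75}
    - {"gripper": -1,"x": -3.5,"y": -1.0,"z": 0,"az": -3.75}
    - {"gripper": -1,"x": -3.4,"y": -1.2,"z": 0,"az": -3.75}

```text
$.targets[0]: bad value
```

```bash
python3 -c "
from h import *
plan([490,287.5,140],205,10)"
```

```text
at [ 225.9 -582.7  231.3] yaw 111.2 tilt [-0.  0. -1.] F [0.9 0.3 0.5] t 1.0
[{"gripper": -1, "x": -5.61, "y": 7.16, "z": 0.91, "az": -9.38}, {"gripper": -1, "x": -6.7, "y": 6.15, "z": 0.91, "az": -9.38}, {"gripper": -1, "x": -7.61, "y": 4.98, "z": 0.91, "az": -9.38}, {"gripper": -1, "x": -8.32, "y": 3.67, "z": 0.91, "az": -9.38}, {"gripper": -1, "x": -8.81, "y": 2.26, "z": 0.91, "az": -9.38}]
[{"gripper": -1, "x": -9.06, "y": 0.8, "z": 0.91, "az": -9.38}, {"gripper": -1, "x": -9.07, "y": -0.69, "z": 0.91, "az": -9.38}, {"gripper": -1, "x": -8.83, "y": -2.16, "z": 0.91, "az": -9.38}, {"gripper": -1, "x": -8.36, "y": -3.57, "z": 0.91, "az": -9.38}, {"gripper": -1, "x": -7.67, "y": -4.89, "z": 0.91, "az": -9.38}]
```

The rows were refused, probably because every field must be given. I'll add ax and ay.

Call:
send_rows:
  targets:
    - {"gripper": -1,"x": -2.2,"y": 2.9,"z": 0,"ax": 0,"ay": 0,"az": -3.75}
    - {"gripper": -1,"x": -2.4,"y": 2.7,"z": 0,"ax": 0,"ay": 0,"az": -3.75}
    - {"gripper": -1,"x": -2.6,"y": 2.6,"z": 0,"ax": 0,"ay": 0,"az": -3.75}
    - {"gripper": -1,"x": -2.8,"y": 2.4,"z": 0,"ax": 0,"ay": 0,"az": -3.75}
    - {"gripper": -1,"x": -2.9,"y": 2.2,"z": 0,"ax": 0,"ay": 0,"az": -3.75}

```text
clock: 1.42
position: [277.9, -406.2, 231.3]
ee_rot: [-0.343, 0.939, -0.0, 0.0]
contact_force: [0.5, -1.1, -0.0]
gripper_width: 86.1
grasp_force: 0.0
```

Call:
send_rows:
  targets:
    - {"gripper": -1,"x": -3.0,"y": 2.0,"z": 0,"ax": 0,"ay": 0,"az": -3.75}
    - {"gripper": -1,"x": -3.2,"y": 1.8,"z": 0,"ax": 0,"ay": 0,"az": -3.75}
    - {"gripper": -1,"x": -3.3,"y": 1.6,"z": 0,"ax": 0,"ay": 0,"az": -3.75}
    - {"gripper": -1,"x": -3.4,"y": 1.4,"z": 0,"ax": 0,"ay": 0,"az": -3.75}
    - {"gripper": -1,"x": -3.5,"y": 1.1,"z": 0,"ax": 0,"ay": 0,"az": -3.75}

```text
clock: 1.83
position: [330.7, -231.0, 231.7]
ee_rot: [-0.491, 0.871, -0.0, 0.0]
contact_force: [1.3, -0.7, 0.4]
gripper_width: 85.6
grasp_force: 0.0
```

Call:
send_rows:
  targets:
    - {"gripper": -1,"x": -3.5,"y": 0.9,"z": 0,"ax": 0,"ay": 0,"az": -3.75}
    - {"gripper": -1,"x": -3.6,"y": 0.7,"z": 0,"ax": 0,"ay": 0,"az": -3.75}
    - {"gripper": -1,"x": -3.6,"y": 0.4,"z": 0,"ax": 0,"ay": 0,"az": -3.75}
    - {"gripper": -1,"x": -3.6,"y": 0.2,"z": 0,"ax": 0,"ay": 0,"az": -3.75}
    - {"gripper": -1,"x": -3.6,"y": 0,"z": 0,"ax": 0,"ay": 0,"az": -3.75}

```text
clock: 2.25
position: [383.3, -57.5, 231.8]
ee_rot: [-0.627, 0.779, -0.0, 0.001]
contact_force: [0.9, -0.3, 0.5]
gripper_width: 85.5
grasp_force: 0.0
```

Call:
send_rows:
  targets:
    - {"gripper": -1,"x": -3.6,"y": -0.3,"z": 0,"ax": 0,"ay": 0,"az": -3.75}
    - {"gripper": -1,"x": -3.6,"y": -0.5,"z": 0,"ax": 0,"ay": 0,"az": -3.75}
    - {"gripper": -1,"x": -3.6,"y": -0.8,"z": 0,"ax": 0,"ay": 0,"az": -3.75}
    - {"gripper": -1,"x": -3.5,"y": -1.0,"z": 0,"ax": 0,"ay": 0,"az": -3.75}
    - {"gripper": -1,"x": -3.4,"y": -1.2,"z": 0,"ax": 0,"ay": 0,"az": -3.75}

```text
clock: 2.67
position: [437.0, 116.4, 231.7]
ee_rot: [0.746, -0.666, 0.0, -0.0]
contact_force: [0.4, -0.3, -0.1]
gripper_width: 85.4
grasp_force: 0.0
```

Call:
send_rows:
  targets:
    - {"gripper": -1,"x": 0,"y": 0,"z": 0,"ax": 0,"ay": 0,"az": 0}

```text
clock: 2.75
position: [439.1, 119.2, 231.6]
ee_rot: [0.747, -0.665, 0.001, -0.001]
contact_force: [-0.2, -0.9, -0.1]
gripper_width: 85.6
grasp_force: 0.0
```

```bash
python3 -c "
from h import *
plan([490,287.5,140],205,10)"
```

```text
at [439.1 119.2 231.6] yaw -173.4 tilt [ 0.0025  0.0011 -1.    ] F [-0.2 -0.9 -0.1] t 2.75
[{"gripper": -1, "x": -1.61, "y": -0.7, "z": 0.92, "az": -1.84}, {"gripper": -1, "x": -1.59, "y": -0.75, "z": 0.92, "az": -1.84}, {"gripper": -1, "x": -1.56, "y": -0.8, "z": 0.92, "az": -1.84}, {"gripper": -1, "x": -1.54, "y": -0.85, "z": 0.92, "az": -1.84}, {"gripper": -1, "x": -1.51, "y": -0.9, "z": 0.92, "az": -1.84}]
[{"gripper": -1, "x": -1.48, "y": -0.95, "z": 0.92, "az": -1.84}, {"gripper": -1, "x": -1.45, "y": -0.99, "z": 0.92, "az": -1.84}, {"gripper": -1, "x": -1.42, "y": -1.04, "z": 0.92, "az": -1.84}, {"gripper": -1, "x": -1.38, "y": -1.08, "z": 0.92, "az": -1.84}, {"gripper": -1, "x": -1.35, "y": -1.13, "z": 0.92, "az": -1.84}]
```

Call:
send_rows:
  targets:
    - {"gripper": -1,"x": -1.6,"y": -0.7,"z": 0.9,"ax": 0,"ay": 0,"az": -1.8}
    - {"gripper": -1,"x": -1.6,"y": -0.75,"z": 0.9,"ax": 0,"ay": 0,"az": -1.8}
    - {"gripper": -1,"x": -1.6,"y": -0.8,"z": 0.9,"ax": 0,"ay": 0,"az": -1.8}
    - {"gripper": -1,"x": -1.5,"y": -0.85,"z": 0.9,"ax": 0,"ay": 0,"az": -1.8}
    - {"gripper": -1,"x": -1.5,"y": -0.9,"z": 0.9,"ax": 0,"ay": 0,"az": -1.8}

```text
clock: 3.17
position: [463.2, 198.8, 186.1]
ee_rot: [0.795, -0.607, 0.0, -0.0]
contact_force: [-0.0, 0.6, 1.0]
gripper_width: 85.6
grasp_force: 0.0
```

Call:
send_rows:
  targets:
    - {"gripper": -1,"x": -1.5,"y": -0.95,"z": 0.9,"ax": 0,"ay": 0,"az": -1.8}
    - {"gripper": -1,"x": -1.45,"y": -1.0,"z": 0.9,"ax": 0,"ay": 0,"az": -1.8}
    - {"gripper": -1,"x": -1.4,"y": -1.05,"z": 0.9,"ax": 0,"ay": 0,"az": -1.8}
    - {"gripper": -1,"x": -1.4,"y": -1.1,"z": 0.9,"ax": 0,"ay": 0,"az": -1.8}
    - {"gripper": -1,"x": -1.35,"y": -1.1,"z": 0.9,"ax": 0,"ay": 0,"az": -1.8}

```text
clock: 3.58
position: [489.7, 282.9, 141.0]
ee_rot: [0.84, -0.543, 0.0, -0.0]
contact_force: [-0.5, 0.5, 0.3]
gripper_width: 85.7
grasp_force: 0.0
```

Call:
send_rows:
  targets:
    - {"gripper": -1,"x": 0,"y": 0,"z": 0,"ax": 0,"ay": 0,"az": 0}
    - {"gripper": -1,"x": 0,"y": 0,"z": 0,"ax": 0,"ay": 0,"az": 0}

```text
clock: 3.75
position: [489.2, 282.2, 140.6]
ee_rot: [0.84, -0.543, -0.0, 0.001]
contact_force: [-0.7, -1.2, 0.8]
gripper_width: 85.5
grasp_force: 0.0
```

```bash
python3 -c "
from h import *
plan([490,287.5,40],205,5)
ims=[]
for c,r in(('scene',(190,190,260,290)),('top',(200,180,260,230))):
    im,d=arm.get_image(c);u,v,U,V=r;ims.append(cv2.resize(im[v:V,u:U,::-1],None,fx=6,fy=6,interpolation=2))
o=np.zeros((600,780,3),np.uint8);o[:600,:420]=ims[0];o[:300,420:780]=ims[1];cv2.imwrite('pics/e.png',o)"
```

```text
at [489.2 282.2 140.6] yaw -155.8 tilt [-0.0013 -0.0013 -1.    ] F [-0.7 -1.2  0.8] t 3.75
[{"gripper": -1, "x": -0.09, "y": -0.06, "z": 2.01, "az": -0.16}, {"gripper": -1, "x": -0.09, "y": -0.06, "z": 2.01, "az": -0.16}, {"gripper": -1, "x": -0.09, "y": -0.06, "z": 2.01, "az": -0.16}, {"gripper": -1, "x": -0.09, "y": -0.06, "z": 2.01, "az": -0.16}, {"gripper": -1, "x": -0.09, "y": -0.06, "z": 2.01, "az": -0.16}]
```

View pics/e.png

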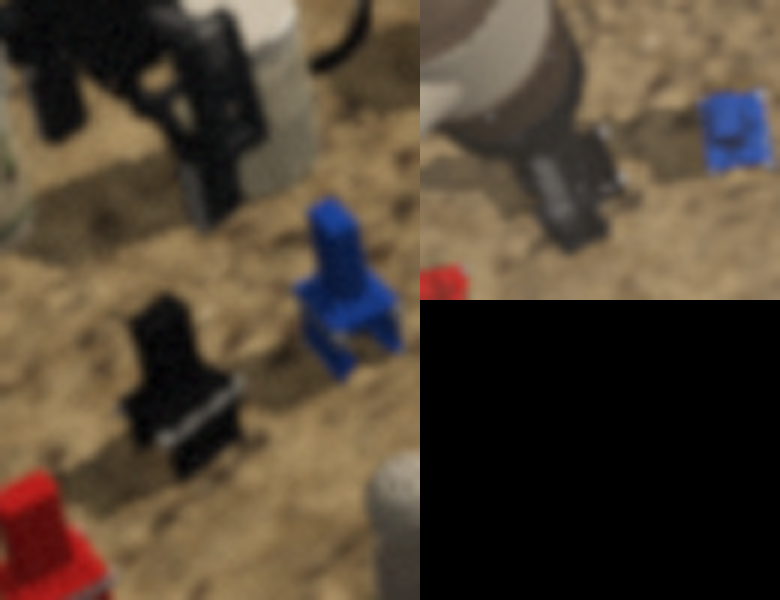

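The scene view (left) shows the gripper above and beyond the black clip, whose post top is at (165,310). The fingers straddle it and the blue look-alike at (340,290) is clear of them. Next I go down and close.

Call:
send_rows:
  targets:
    - {"gripper": -1,"x": -0.45,"y": -0.3,"z": 1.0,"ax": 0,"ay": 0,"az": -0.8}
    - {"gripper": -1,"x": 0,"y": 0,"z": 2.2,"ax": 0,"ay": 0,"az": 0}
    - {"gripper": -1,"x": 0,"y": 0,"z": 2.2,"ax": 0,"ay": 0,"az": 0}
    - {"gripper": -1,"x": 0,"y": 0,"z": 2.2,"ax": 0,"ay": 0,"az": 0}
    - {"gripper": -1,"x": 0,"y": 0,"z": 2.2,"ax": 0,"ay": 0,"az": 0}

```text
clock: 4.27
position: [490.3, 287.2, 42.7]
ee_rot: [0.843, -0.538, 0.0, -0.001]
contact_force: [0.0, -0.0, -0.4]
gripper_width: 85.3
grasp_force: 0.0
```

Call:
send_rows:
  targets:
    - {"gripper": -1,"x": 0,"y": 0,"z": 0.2,"ax": 0,"ay": 0,"az": 0}
    - {"gripper": 0,"x": 0,"y": 0,"z": 0,"ax": 0,"ay": 0,"az": 0}
    - {"gripper": 0.3,"x": 0,"y": 0,"z": 0,"ax": 0,"ay": 0,"az": 0}
    - {"gripper": 0.4,"x": 0,"y": 0,"z": 0,"ax": 0,"ay": 0,"az": 0}
    - {"gripper": 0.5,"x": 0,"y": 0,"z": 0,"ax": 0,"ay": 0,"az": 0}

```text
clock: 4.68
position: [491.1, 288.2, 42.9]
ee_rot: [0.843, -0.537, 0.0, -0.002]
contact_force: [-0.3, -0.3, -0.1]
gripper_width: 39.0
grasp_force: 0.0
```

Call:
send_rows:
  targets:
    - {"gripper": 0.6,"x": 0,"y": 0,"z": 0,"ax": 0,"ay": 0,"az": 0}
    - {"gripper": 0.7,"x": 0,"y": 0,"z": 0,"ax": 0,"ay": 0,"az": 0}
    - {"gripper": 1,"x": 0,"y": 0,"z": 0,"ax": 0,"ay": 0,"az": 0}
    - {"gripper": 1,"x": 0,"y": 0,"z": 0,"ax": 0,"ay": 0,"az": 0}
    - {"gripper": 1,"x": 0,"y": 0,"z": 0,"ax": 0,"ay": 0,"az": 0}

```text
clock: 5.1
position: [490.8, 288.0, 42.3]
ee_rot: [0.843, -0.537, 0.0, -0.001]
contact_force: [-1.4, 0.1, 5.5]
gripper_width: 15.2
grasp_force: 59.5
```

Call:
send_rows:
  targets:
    - {"gripper": 1,"x": 0,"y": 0,"z": -1,"ax": 0,"ay": 0,"az": 0}
    - {"gripper": 1,"x": 0,"y": 0,"z": -3,"ax": 0,"ay": 0,"az": 0}
    - {"gripper": 1,"x": 0,"y": 0,"z": -4,"ax": 0,"ay": 0,"az": 0}
    - {"gripper": 1,"x": 0,"y": 0,"z": -4,"ax": 0,"ay": 0,"az": 0}
    - {"gripper": 1,"x": 0,"y": 0,"z": -4,"ax": 0,"ay": 0,"az": 0}

```text
clock: 5.52
position: [489.6, 286.9, 202.9]
ee_rot: [0.843, -0.537, -0.0, 0.001]
contact_force: [0.4, 1.3, -0.5]
gripper_width: 15.5
grasp_force: 58.7
```

Call:
send_rows:
  targets:
    - {"gripper": 1,"x": 0,"y": 0,"z": 0,"ax": 0,"ay": 0,"az": 0}
    - {"gripper": 1,"x": 0,"y": 0,"z": 0,"ax": 0,"ay": 0,"az": 0}

```text
clock: 5.68
position: [491.0, 288.4, 204.3]
ee_rot: [0.843, -0.537, 0.0, -0.003]
contact_force: [0.6, 0.4, -2.6]
gripper_width: 14.9
grasp_force: 58.9
```

```bash
python3 -c "
from h import *
plan([510.6,-138.5,200],164.2,15,1);print(arm.read_state()['gripper_width'])"
```

```text
at [491.  288.4 204.3] yaw -155.0 tilt [ 0.0041  0.0047 -1.    ] F [ 0.6  0.4 -2.6] t 5.6833
[{"gripper": 1, "x": 2.63, "y": 1.08, "z": 0.02, "az": 2.72}, {"gripper": 1, "x": 2.68, "y": 0.96, "z": 0.02, "az": 2.72}, {"gripper": 1, "x": 2.73, "y": 0.83, "z": 0.02, "az": 2.72}, {"gripper": 1, "x": 2.76, "y": 0.7, "z": 0.02, "az": 2.72}, {"gripper": 1, "x": 2.79, "y": 0.57, "z": 0.02, "az": 2.72}]
[{"gripper": 1, "x": 2.82, "y": 0.43, "z": 0.02, "az": 2.72}, {"gripper": 1, "x": 2.83, "y": 0.3, "z": 0.02, "az": 2.72}, {"gripper": 1, "x": 2.84, "y": 0.17, "z": 0.02, "az": 2.72}, {"gripper": 1, "x": 2.85, "y": 0.03, "z": 0.02, "az": 2.72}, {"gripper": 1, "x": 2.85, "y": -0.11, "z": 0.02, "az": 2.72}]
[{"gripper": 1, "x": 2.84, "y": -0.24, "z": 0.02, "az": 2.72}, {"gripper": 1, "x": 2.82, "y": -0.37, "z": 0.02, "az": 2.72}, {"gripper": 1, "x": 2.8, "y": -0.51, "z": 0.02, "az": 2.72}, {"gripper": 1, "x": 2.78, "y": -0.64, "z": 0.03, "az": 2.72}, {"gripper": 1, "x": 2.74, "y": -0.77, "z": 0.03, "az": 2.72}]
14.879346360324233
```

Call:
send_rows:
  targets:
    - {"gripper": 1,"x": 2.6,"y": 1.1,"z": 0,"ax": 0,"ay": 0,"az": 2.7}
    - {"gripper": 1,"x": 2.7,"y": 0.95,"z": 0,"ax": 0,"ay": 0,"az": 2.7}
    - {"gripper": 1,"x": 2.7,"y": 0.8,"z": 0,"ax": 0,"ay": 0,"az": 2.7}
    - {"gripper": 1,"x": 2.8,"y": 0.7,"z": 0,"ax": 0,"ay": 0,"az": 2.7}
    - {"gripper": 1,"x": 2.8,"y": 0.6,"z": 0,"ax": 0,"ay": 0,"az": 2.7}

```text
clock: 6.1
position: [495.3, 143.4, 199.3]
ee_rot: [0.774, -0.634, -0.001, 0.002]
contact_force: [0.6, 0.1, -1.0]
gripper_width: 15.4
grasp_force: 58.8
```

Call:
send_rows:
  targets:
    - {"gripper": 1,"x": 2.8,"y": 0.4,"z": 0,"ax": 0,"ay": 0,"az": 2.7}
    - {"gripper": 1,"x": 2.8,"y": 0.3,"z": 0,"ax": 0,"ay": 0,"az": 2.7}
    - {"gripper": 1,"x": 2.8,"y": 0.2,"z": 0,"ax": 0,"ay": 0,"az": 2.7}
    - {"gripper": 1,"x": 2.8,"y": 0,"z": 0,"ax": 0,"ay": 0,"az": 2.7}
    - {"gripper": 1,"x": 2.8,"y": -0.1,"z": 0,"ax": 0,"ay": 0,"az": 2.7}

```text
clock: 6.52
position: [502.2, 3.2, 199.4]
ee_rot: [-0.694, 0.72, 0.001, -0.002]
contact_force: [0.3, 0.7, -0.6]
gripper_width: 15.6
grasp_force: 58.8
```

Call:
send_rows:
  targets:
    - {"gripper": 1,"x": 2.8,"y": -0.2,"z": 0,"ax": 0,"ay": 0,"az": 2.7}
    - {"gripper": 1,"x": 2.8,"y": -0.4,"z": 0,"ax": 0,"ay": 0,"az": 2.7}
    - {"gripper": 1,"x": 2.8,"y": -0.5,"z": 0,"ax": 0,"ay": 0,"az": 2.7}
    - {"gripper": 1,"x": 2.8,"y": -0.6,"z": 0,"ax": 0,"ay": 0,"az": 2.7}
    - {"gripper": 1,"x": 2.7,"y": -0.8,"z": 0,"ax": 0,"ay": 0,"az": 2.7}

```text
clock: 6.93
position: [508.9, -137.8, 199.3]
ee_rot: [-0.604, 0.797, 0.002, -0.002]
contact_force: [1.4, 0.7, -0.9]
gripper_width: 15.1
grasp_force: 58.8
```

Call:
send_rows:
  targets:
    - {"gripper": 1,"x": 0,"y": 0,"z": 0,"ax": 0,"ay": 0,"az": 0}
    - {"gripper": 1,"x": 0,"y": 0,"z": 0,"ax": 0,"ay": 0,"az": 0}
    - {"gripper": 1,"x": 0,"y": 0,"z": 0,"ax": 0,"ay": 0,"az": 0}

```text
clock: 7.18
position: [509.6, -136.5, 199.9]
ee_rot: [-0.605, 0.796, 0.001, -0.001]
contact_force: [0.8, 0.5, -1.8]
gripper_width: 15.3
grasp_force: 58.8
```

```bash
python3 - <<'E'
from h import *
plan([510.6,-138.5,130],164.2,5,1)
from scipy.optimize import least_squares
np.set_printoptions(precision=1,suppress=True,linewidth=150)
s=arm.read_state();p=s['position']
im,d=arm.get_image('scene');W=pts('scene',d);m=arm.camera_model('scene')
# clip seen in the grip: block points below tool
M=np.linalg.inv(np.array(m['cam_to_world']));q=M@[p[0],p[1],p[2]-15,1];u=int(m['fx']*q[0]/q[2]+m['cx']);v=int(m['fy']*q[1]/q[2]+m['cy']);print(u,v)
w=W.reshape(-1,3);k=(np.hypot(w[:,0]-p[0],w[:,1]-p[1])<30)&(w[:,2]>p[2]-50)&(w[:,2]<p[2]+0);w=w[k]
print(len(w),w.min(0),w.max(0))
def box(q,h,c):
    e=np.abs(q-c)-h;return np.linalg.norm(np.maximum(e,0),axis=1)+np.minimum(e.max(1),0)
def f(x):
    a=np.radians(x[3]);R=np.array([[np.cos(a),np.sin(a)],[-np.sin(a),np.cos(a)]])
    q=np.c_[(w[:,:2]-x[:2])@R.T,w[:,2]-x[2]];return np.minimum(abs(box(q,[17,20,5],[0,0,-28])),10)
w=w[w[:,2]>p[2]-17]
r=least_squares(f,[p[0],p[1],p[2]+17,-15.8],loss='soft_l1');print('clip_post',r.x,r.cost,len(w))
cv2.imwrite('pics/f.png',cv2.resize(im[max(v-45,0):v+85,max(u-60,0):u+100,::-1],None,fx=4,fy=4,interpolation=2))
E
```

```text
at [ 509.6 -136.5  199.9] yaw 164.5 tilt [-3.2e-03  5.0e-04 -1.0e+00] F [ 0.8  0.5 -1.8] t 7.1833
[{"gripper": 1, "x": 0.03, "y": -0.04, "z": 1.4, "az": 0.05}, {"gripper": 1, "x": 0.03, "y": -0.04, "z": 1.4, "az": 0.05}, {"gripper": 1, "x": 0.03, "y": -0.04, "z": 1.4, "az": 0.05}, {"gripper": 1, "x": 0.03, "y": -0.04, "z": 1.4, "az": 0.05}, {"gripper": 1, "x": 0.03, "y": -0.04, "z": 1.4, "az": 0.05}]
354 157
4 [ 528.1 -122.3  165.9] [ 529.8 -118.3  190.4]
clip_post [ 511.4 -131.1  216.9  -33.9] 9.103828801926284e-15 2
```

View pics/f.png

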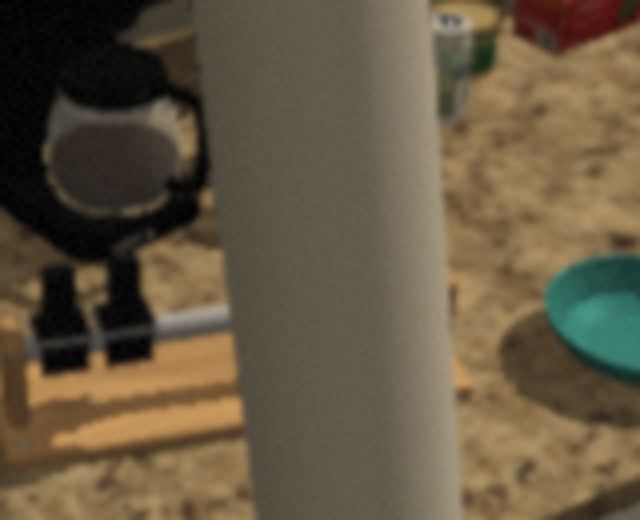

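The arm hides the clip, and the picture shows only the bare bar and the fixed pegs at (60,320) and (125,310), both undisturbed. I go on by feel, centring on the bar (+2 mm) and descending to just above contact.

Call:
send_rows:
  targets:
    - {"gripper": 1,"x": 0.1,"y": -0.2,"z": 1.5,"ax": 0,"ay": 0,"az": 0.3}
    - {"gripper": 1,"x": 0,"y": 0,"z": 2,"ax": 0,"ay": 0,"az": 0}
    - {"gripper": 1,"x": 0,"y": 0,"z": 2,"ax": 0,"ay": 0,"az": 0}
    - {"gripper": 1,"x": 0,"y": 0,"z": 1.5,"ax": 0,"ay": 0,"az": 0}
    - {"gripper": 1,"x": 0,"y": 0,"z": 0.8,"ax": 0,"ay": 0,"az": 0}

```text
clock: 7.65
position: [510.8, -136.8, 121.1]
ee_rot: [-0.604, 0.797, 0.001, -0.002]
contact_force: [0.4, -1.1, -1.5]
gripper_width: 15.3
grasp_force: 58.8
```

Call:
send_rows:
  targets:
    - {"gripper": 1,"x": 0,"y": 0,"z": 0,"ax": 0,"ay": 0,"az": 0}
    - {"gripper": 1,"x": 0,"y": 0,"z": 0,"ax": 0,"ay": 0,"az": 0}
    - {"gripper": 1,"x": 0,"y": 0,"z": 0,"ax": 0,"ay": 0,"az": 0}

```text
clock: 7.9
position: [513.1, -137.8, 124.4]
ee_rot: [-0.604, 0.797, -0.001, 0.001]
contact_force: [-0.5, -0.8, -1.0]
gripper_width: 15.4
grasp_force: 58.8
```

```bash
python3 -c "
from h import *
plan([511.6,-138.5,112],164.2,5,1);p=arm.read_state()['position'];print(p[:2]@[.9622,-.2723])"
```

```text
at [ 513.1 -137.8  124.4] yaw 164.3 tilt [ 2.e-03 -3.e-04 -1.e+00] F [-0.5 -0.8 -1. ] t 7.9
[{"gripper": 1, "x": 0.02, "y": 0.03, "z": 0.25, "az": 0.01}, {"gripper": 1, "x": 0.02, "y": 0.03, "z": 0.25, "az": 0.01}, {"gripper": 1, "x": 0.02, "y": 0.03, "z": 0.25, "az": 0.01}, {"gripper": 1, "x": 0.02, "y": 0.03, "z": 0.25, "az": 0.01}, {"gripper": 1, "x": 0.02, "y": 0.03, "z": 0.25, "az": 0.01}]
531.2443337237339
```

Call:
send_rows:
  targets:
    - {"gripper": 1,"x": 0,"y": 0,"z": 0.2,"ax": 0,"ay": 0,"az": 0}
    - {"gripper": 1,"x": 0,"y": 0,"z": 0.2,"ax": 0,"ay": 0,"az": 0}
    - {"gripper": 1,"x": 0,"y": 0,"z": 0.2,"ax": 0,"ay": 0,"az": 0}
    - {"gripper": 1,"x": 0,"y": 0,"z": 0.2,"ax": 0,"ay": 0,"az": 0}
    - {"gripper": 1,"x": 0,"y": 0,"z": 0,"ax": 0,"ay": 0,"az": 0}

```text
clock: 8.32
position: [511.9, -138.1, 114.9]
ee_rot: [-0.603, 0.798, 0.0, -0.0]
contact_force: [-1.0, -0.4, -1.6]
gripper_width: 15.4
grasp_force: 58.8
```

Call:
send_rows:
  targets:
    - {"gripper": 1,"x": 0,"y": 0,"z": 0.1,"ax": 0,"ay": 0,"az": 0}
    - {"gripper": 1,"x": 0,"y": 0,"z": 0.1,"ax": 0,"ay": 0,"az": 0}
    - {"gripper": 1,"x": 0,"y": 0,"z": 0,"ax": 0,"ay": 0,"az": 0}

```text
clock: 8.57
position: [512.1, -138.1, 113.1]
ee_rot: [-0.603, 0.798, 0.0, -0.0]
contact_force: [0.7, 0.7, -1.1]
gripper_width: 15.2
grasp_force: 58.9
```

Call:
send_rows:
  targets:
    - {"gripper": 1,"x": 0,"y": 0,"z": 0.1,"ax": 0,"ay": 0,"az": 0}
    - {"gripper": 1,"x": 0,"y": 0,"z": 0,"ax": 0,"ay": 0,"az": 0}

```text
clock: 8.73
position: [511.7, -138.1, 112.3]
ee_rot: [-0.603, 0.798, 0.0, -0.001]
contact_force: [-1.4, 1.0, 1.2]
gripper_width: 15.5
grasp_force: 59.3
```

Call:
send_rows:
  targets:
    - {"gripper": 1,"x": 0,"y": 0,"z": 0.1,"ax": 0,"ay": 0,"az": 0}
    - {"gripper": 1,"x": 0,"y": 0,"z": 0,"ax": 0,"ay": 0,"az": 0}

```text
clock: 8.9
position: [511.7, -138.1, 112.2]
ee_rot: [-0.603, 0.798, 0.0, -0.001]
contact_force: [-3.7, 1.3, 7.1]
gripper_width: 15.2
grasp_force: 60.0
```

Call:
send_rows:
  targets:
    - {"gripper": 1,"x": 0,"y": 0,"z": 0.1,"ax": 0,"ay": 0,"az": 0}
    - {"gripper": 1,"x": 0,"y": 0,"z": 0,"ax": 0,"ay": 0,"az": 0}

```text
clock: 9.07
position: [511.9, -138.3, 111.8]
ee_rot: [-0.603, 0.797, -0.0, -0.0]
contact_force: [-4.1, 1.1, 8.9]
gripper_width: 15.3
grasp_force: 60.4
```

Call:
send_rows:
  targets:
    - {"gripper": 1,"x": 0,"y": 0,"z": 0.1,"ax": 0,"ay": 0,"az": 0}
    - {"gripper": 1,"x": 0,"y": 0,"z": 0,"ax": 0,"ay": 0,"az": 0}

```text
clock: 9.23
position: [512.3, -138.3, 111.2]
ee_rot: [-0.603, 0.797, -0.0, -0.0]
contact_force: [-4.0, 0.9, 11.0]
gripper_width: 15.1
grasp_force: 60.4
```

Call:
send_rows:
  targets:
    - {"gripper": 1,"x": 0,"y": 0.1,"z": 0,"ax": 0,"ay": 0,"az": 0}
    - {"gripper": 1,"x": 0,"y": 0,"z": 0,"ax": 0,"ay": 0,"az": 0}

```text
clock: 9.4
position: [512.0, -138.3, 111.2]
ee_rot: [-0.603, 0.797, -0.001, 0.001]
contact_force: [-2.5, -0.1, 9.1]
gripper_width: 15.4
grasp_force: 60.1
```

Call:
send_rows:
  targets:
    - {"gripper": 1,"x": 0,"y": 0.05,"z": 0.05,"ax": 0,"ay": 0,"az": 0}
    - {"gripper": 1,"x": 0,"y": 0,"z": 0,"ax": 0,"ay": 0,"az": 0}

```text
clock: 9.57
position: [512.0, -138.3, 111.2]
ee_rot: [-0.604, 0.797, -0.002, 0.001]
contact_force: [-2.3, -1.1, 10.2]
gripper_width: 15.5
grasp_force: 60.4
```

Call:
send_rows:
  targets:
    - {"gripper": 1,"x": 0,"y": 0.1,"z": 0.1,"ax": 0,"ay": 0,"az": 0}
    - {"gripper": 1,"x": 0,"y": 0,"z": 0,"ax": 0,"ay": 0,"az": 0}

```text
clock: 9.73
position: [511.9, -138.1, 110.8]
ee_rot: [-0.604, 0.797, -0.002, 0.002]
contact_force: [-1.1, -0.2, 11.9]
gripper_width: 15.0
grasp_force: 60.9
```

Call:
send_rows:
  targets:
    - {"gripper": 1,"x": 0,"y": 0,"z": 0.1,"ax": 0,"ay": 0,"az": 0}
    - {"gripper": 1,"x": 0,"y": 0,"z": 0,"ax": 0,"ay": 0,"az": 0}

```text
clock: 9.9
position: [512.1, -138.1, 109.9]
ee_rot: [-0.604, 0.797, -0.002, 0.002]
contact_force: [-1.1, -0.5, 13.1]
gripper_width: 15.3
grasp_force: 60.9
```

Call:
send_rows:
  targets:
    - {"gripper": 1,"x": 0,"y": 0,"z": 0.1,"ax": 0,"ay": 0,"az": 0}
    - {"gripper": 1,"x": 0,"y": 0,"z": 0,"ax": 0,"ay": 0,"az": 0}

```text
clock: 10.07
position: [512.0, -137.9, 108.5]
ee_rot: [-0.604, 0.797, -0.002, 0.002]
contact_force: [-1.9, -0.1, 10.9]
gripper_width: 15.5
grasp_force: 60.5
```

```bash
python3 -c "
from h import *
s=arm.read_state();y,R=yaw();print(s['position'],y,'F tool',R.T@s['contact_force'],'M',s['wrist_torque'],R[:,2])"
```

```text
[ 511.97092623 -137.93765858  108.54702981] 164.2639093100695 F tool [  0.62481021   1.71387919 -10.90253342] M [-0.01332581  0.58435219 -0.00949419] [ 0.00547544 -0.0015029  -0.99998388]
```

Call:
send_rows:
  targets:
    - {"gripper": 1,"x": 0,"y": 0.05,"z": 0.1,"ax": 0,"ay": 0,"az": 0}
    - {"gripper": 1,"x": 0,"y": 0,"z": 0.1,"ax": 0,"ay": 0,"az": 0}
    - {"gripper": 1,"x": 0,"y": 0,"z": 0,"ax": 0,"ay": 0,"az": 0}

```text
clock: 10.32
position: [511.5, -137.6, 105.7]
ee_rot: [-0.604, 0.797, -0.002, 0.002]
contact_force: [-0.1, -0.8, 3.9]
gripper_width: 15.6
grasp_force: 59.6
```

Call:
send_rows:
  targets:
    - {"gripper": 1,"x": 0,"y": 0,"z": 0.1,"ax": 0,"ay": 0,"az": 0}
    - {"gripper": 1,"x": 0,"y": 0,"z": 0,"ax": 0,"ay": 0,"az": 0}

```text
clock: 10.48
position: [511.1, -137.5, 103.9]
ee_rot: [-0.603, 0.797, -0.002, 0.002]
contact_force: [1.7, -0.7, 2.1]
gripper_width: 15.6
grasp_force: 59.3
```

Call:
send_rows:
  targets:
    - {"gripper": 1,"x": 0,"y": 0,"z": 0.1,"ax": 0,"ay": 0,"az": 0}
    - {"gripper": 1,"x": 0,"y": 0,"z": 0,"ax": 0,"ay": 0,"az": 0}

```text
clock: 10.65
position: [510.6, -137.3, 101.9]
ee_rot: [-0.603, 0.798, -0.001, 0.001]
contact_force: [3.0, -0.9, -1.0]
gripper_width: 15.3
grasp_force: 58.9
```

Call:
send_rows:
  targets:
    - {"gripper": 1,"x": 0,"y": -0.1,"z": 0.1,"ax": 0,"ay": 0,"az": 0}
    - {"gripper": 1,"x": 0,"y": 0,"z": 0.1,"ax": 0,"ay": 0,"az": 0}
    - {"gripper": 1,"x": 0,"y": 0,"z": 0,"ax": 0,"ay": 0,"az": 0}

```text
clock: 10.9
position: [510.3, -137.4, 98.8]
ee_rot: [-0.603, 0.798, 0.0, -0.0]
contact_force: [4.0, 0.1, -4.8]
gripper_width: 15.4
grasp_force: 58.4
```

Call:
send_rows:
  targets:
    - {"gripper": 1,"x": 0,"y": 0,"z": 0.1,"ax": 0,"ay": 0,"az": 0}
    - {"gripper": 1,"x": 0,"y": 0,"z": 0,"ax": 0,"ay": 0,"az": 0}

```text
clock: 11.07
position: [510.2, -137.5, 97.9]
ee_rot: [-0.603, 0.798, 0.0, -0.0]
contact_force: [4.5, -0.4, -6.4]
gripper_width: 15.6
grasp_force: 58.5
```

Call:
send_rows:
  targets:
    - {"gripper": 1,"x": 0,"y": 0,"z": 0.1,"ax": 0,"ay": 0,"az": 0}
    - {"gripper": 1,"x": 0,"y": 0,"z": 0,"ax": 0,"ay": 0,"az": 0}

```text
clock: 11.23
position: [510.5, -137.5, 97.3]
ee_rot: [-0.603, 0.798, -0.0, 0.0]
contact_force: [4.7, -1.5, -8.3]
gripper_width: 15.2
grasp_force: 58.5
```

Call:
send_rows:
  targets:
    - {"gripper": 1,"x": 0,"y": 0,"z": 0.1,"ax": 0,"ay": 0,"az": 0}
    - {"gripper": 1,"x": 0,"y": 0,"z": 0,"ax": 0,"ay": 0,"az": 0}

```text
clock: 11.4
position: [510.7, -137.6, 96.8]
ee_rot: [-0.603, 0.798, -0.0, 0.0]
contact_force: [4.9, 0.1, -6.0]
gripper_width: 15.8
grasp_force: 58.7
```

Call:
send_rows:
  targets:
    - {"gripper": 1,"x": 0,"y": -0.1,"z": 0.1,"ax": 0,"ay": 0,"az": 0}
    - {"gripper": 1,"x": 0,"y": 0,"z": 0,"ax": 0,"ay": 0,"az": 0}

```text
clock: 11.57
position: [511.3, -137.9, 96.1]
ee_rot: [-0.603, 0.798, -0.0, -0.0]
contact_force: [3.4, -1.4, -2.2]
gripper_width: 15.2
grasp_force: 59.1
```

Call:
send_rows:
  targets:
    - {"gripper": 1,"x": 0,"y": -0.05,"z": 0.1,"ax": 0,"ay": 0,"az": 0}
    - {"gripper": 1,"x": 0,"y": 0,"z": 0,"ax": 0,"ay": 0,"az": 0}

```text
clock: 11.73
position: [511.5, -138.0, 96.0]
ee_rot: [-0.603, 0.798, 0.0, -0.0]
contact_force: [-0.1, 1.9, 4.2]
gripper_width: 15.5
grasp_force: 60.2
```

Call:
send_rows:
  targets:
    - {"gripper": 1,"x": 0,"y": -0.05,"z": 0.1,"ax": 0,"ay": 0,"az": 0}
    - {"gripper": 1,"x": 0,"y": 0,"z": 0,"ax": 0,"ay": 0,"az": 0}

```text
clock: 11.9
position: [511.6, -138.0, 95.9]
ee_rot: [-0.603, 0.797, 0.0, -0.001]
contact_force: [-2.6, 3.2, 12.0]
gripper_width: 15.6
grasp_force: 61.3
```

The clip is at home: the height is steady at 96 mm and the force is rising. One small confirming press, then I relax.

Call:
send_rows:
  targets:
    - {"gripper": 1,"x": 0,"y": 0.05,"z": 0.1,"ax": 0,"ay": 0,"az": 0}
    - {"gripper": 1,"x": 0,"y": 0,"z": 0,"ax": 0,"ay": 0,"az": 0}

```text
clock: 12.07
position: [511.5, -138.0, 95.9]
ee_rot: [-0.604, 0.797, -0.0, -0.0]
contact_force: [-4.0, 2.8, 15.1]
gripper_width: 15.6
grasp_force: 62.1
```

Call:
send_rows:
  targets:
    - {"gripper": 1,"x": 0,"y": 0,"z": -0.1,"ax": 0,"ay": 0,"az": 0}
    - {"gripper": 1,"x": 0,"y": 0,"z": -0.1,"ax": 0,"ay": 0,"az": 0}
    - {"gripper": 1,"x": 0,"y": 0,"z": 0,"ax": 0,"ay": 0,"az": 0}
    - {"gripper": 1,"x": 0,"y": 0,"z": 0,"ax": 0,"ay": 0,"az": 0}

```text
clock: 12.4
position: [511.5, -138.0, 95.9]
ee_rot: [-0.603, 0.798, -0.0, -0.0]
contact_force: [-1.0, 1.4, 7.0]
gripper_width: 14.9
grasp_force: 60.6
```

```bash
python3 -c "
from h import *
s=arm.read_state();y,R=yaw();print(s['position'],y,'F tool',R.T@s['contact_force'],'M',s['wrist_torque'],R[:,2])"
```

```text
[ 511.51065217 -137.98117425   95.94910554] 164.21347913144186 F tool [-1.01786085  1.36156636 -6.96389927] M [0.53494403 0.25674315 0.03123251] [-3.81206276e-04 -3.00036956e-04 -9.99999882e-01]
```

Call:
send_rows:
  targets:
    - {"gripper": 1,"x": 0.1,"y": 0.0,"z": -0.1,"ax": 0,"ay": 0,"az": 0}
    - {"gripper": 1,"x": 0.2,"y": 0,"z": 0,"ax": 0,"ay": 0,"az": 0}
    - {"gripper": 1,"x": 0.2,"y": 0,"z": 0,"ax": 0,"ay": 0,"az": 0}
    - {"gripper": 1,"x": 0.2,"y": 0,"z": 0,"ax": 0,"ay": 0,"az": 0}
    - {"gripper": 1,"x": 0.2,"y": 0,"z": 0,"ax": 0,"ay": 0,"az": 0}

```text
clock: 12.82
position: [509.1, -146.5, 96.0]
ee_rot: [-0.603, 0.798, 0.0, -0.0]
contact_force: [0.8, 5.5, 5.3]
gripper_width: 15.5
grasp_force: 60.3
```

```bash
cat >> h.py <<'E'
def rep():
    s=arm.read_state();y,R=yaw();p=s['position'];print('rack y %.1f n %.1f z %.1f'%(p[:2]@[.2723,.9622]-15.8,p[:2]@[.9622,-.2723],p[2]),'yaw %.2f'%y,'Ftool',np.round(R.T@s['contact_force'],1),'M',np.round(s['wrist_torque'],2),'t %.1f'%s['clock'])
E
python3 -c "
from h import *
rep()"
```

```text
rack y -18.1 n 529.8 z 96.0 yaw 164.20 Ftool [-5.6  0.7 -5.3] M [ 1.6   0.05 -0.05] t 12.8
```

Call:
send_rows:
  targets:
    - {"gripper": 1,"x": 0.3,"y": 0,"z": 0,"ax": 0,"ay": 0,"az": 0}
    - {"gripper": 1,"x": 0.3,"y": 0,"z": 0,"ax": 0,"ay": 0,"az": 0}
    - {"gripper": 1,"x": 0.3,"y": 0,"z": 0,"ax": 0,"ay": 0,"az": 0}
    - {"gripper": 1,"x": 0.3,"y": 0,"z": 0,"ax": 0,"ay": 0,"az": 0}
    - {"gripper": 1,"x": 0.3,"y": 0,"z": 0,"ax": 0,"ay": 0,"az": 0}

```text
clock: 13.23
position: [505.0, -161.1, 96.0]
ee_rot: [-0.603, 0.798, 0.0, -0.0]
contact_force: [0.3, 4.8, 4.7]
gripper_width: 15.6
grasp_force: 60.3
```

Call:
send_rows:
  targets:
    - {"gripper": 1,"x": 0.3,"y": 0,"z": -0.05,"ax": 0,"ay": 0,"az": 0}
    - {"gripper": 1,"x": 0.3,"y": 0,"z": 0,"ax": 0,"ay": 0,"az": 0}
    - {"gripper": 1,"x": 0.3,"y": 0,"z": 0,"ax": 0,"ay": 0,"az": 0}
    - {"gripper": 1,"x": 0.3,"y": 0,"z": 0,"ax": 0,"ay": 0,"az": 0}
    - {"gripper": 1,"x": 0.3,"y": 0,"z": 0,"ax": 0,"ay": 0,"az": 0}

```text
clock: 13.65
position: [500.8, -175.7, 96.0]
ee_rot: [-0.603, 0.798, 0.0, -0.0]
contact_force: [0.8, 3.7, 1.7]
gripper_width: 15.2
grasp_force: 59.7
```

```bash
python3 -c "
from h import *
rep()"
```

```text
rack y -48.5 n 529.7 z 96.0 yaw 164.18 Ftool [-3.8  0.3 -1.7] M [ 1.35 -0.29 -0.02] t 13.7
```

Drag is about 4–5 N. From here I go at 2 mm per row, then 1 mm.

Call:
send_rows:
  targets:
    - {"gripper": 1,"x": 0.2,"y": 0,"z": 0,"ax": 0,"ay": 0,"az": 0}
    - {"gripper": 1,"x": 0.2,"y": 0,"z": 0,"ax": 0,"ay": 0,"az": 0}
    - {"gripper": 1,"x": 0.2,"y": 0,"z": 0,"ax": 0,"ay": 0,"az": 0}
    - {"gripper": 1,"x": 0.2,"y": 0,"z": 0,"ax": 0,"ay": 0,"az": 0}
    - {"gripper": 1,"x": 0.2,"y": 0,"z": 0,"ax": 0,"ay": 0,"az": 0}

```text
clock: 14.07
position: [498.1, -185.2, 96.0]
ee_rot: [-0.603, 0.798, 0.0, -0.0]
contact_force: [0.8, 3.5, -0.5]
gripper_width: 15.5
grasp_force: 59.7
```

Call:
send_rows:
  targets:
    - {"gripper": 1,"x": 0.1,"y": 0,"z": 0,"ax": 0,"ay": 0,"az": 0}
    - {"gripper": 1,"x": 0.1,"y": 0,"z": 0,"ax": 0,"ay": 0,"az": 0}
    - {"gripper": 1,"x": 0.1,"y": 0,"z": 0,"ax": 0,"ay": 0,"az": 0}
    - {"gripper": 1,"x": 0.1,"y": 0,"z": 0,"ax": 0,"ay": 0,"az": 0}
    - {"gripper": 1,"x": 0.1,"y": 0,"z": 0,"ax": 0,"ay": 0,"az": 0}

```text
clock: 14.48
position: [496.7, -190.0, 96.1]
ee_rot: [-0.603, 0.798, 0.0, -0.0]
contact_force: [1.4, 4.3, -2.6]
gripper_width: 15.5
grasp_force: 59.6
```

```bash
python3 -c "
from h import *
rep()"
```

```text
rack y -63.3 n 529.7 z 96.1 yaw 164.18 Ftool [-4.5 -0.2  2.6] M [ 1.15 -0.31  0.02] t 14.5
```

Call:
send_rows:
  targets:
    - {"gripper": 1,"x": 0.1,"y": 0,"z": 0.05,"ax": 0,"ay": 0,"az": 0}
    - {"gripper": 1,"x": 0.1,"y": 0,"z": 0,"ax": 0,"ay": 0,"az": 0}
    - {"gripper": 1,"x": 0.1,"y": 0,"z": 0,"ax": 0,"ay": 0,"az": 0}
    - {"gripper": 1,"x": 0.1,"y": 0,"z": 0,"ax": 0,"ay": 0,"az": 0}

```text
clock: 14.82
position: [495.7, -193.8, 96.0]
ee_rot: [-0.603, 0.798, 0.0, -0.0]
contact_force: [-1.0, 4.0, 1.7]
gripper_width: 15.4
grasp_force: 59.9
```

Call:
send_rows:
  targets:
    - {"gripper": 1,"x": 0.1,"y": 0,"z": 0,"ax": 0,"ay": 0,"az": 0}
    - {"gripper": 1,"x": 0.1,"y": 0,"z": 0,"ax": 0,"ay": 0,"az": 0}
    - {"gripper": 1,"x": 0.1,"y": 0,"z": 0,"ax": 0,"ay": 0,"az": 0}

```text
clock: 15.07
position: [494.9, -196.8, 96.0]
ee_rot: [-0.603, 0.798, 0.0, -0.0]
contact_force: [-1.8, 4.4, 4.4]
gripper_width: 15.3
grasp_force: 60.1
```

```bash
python3 -c "
from h import *
rep()"
```

```text
rack y -70.4 n 529.8 z 96.0 yaw 164.19 Ftool [-3.7  3.  -4.4] M [ 1.48  0.41 -0.05] t 15.1
```

Call:
send_rows:
  targets:
    - {"gripper": 1,"x": 0.1,"y": 0,"z": 0,"ax": 0,"ay": 0,"az": 0}
    - {"gripper": 1,"x": 0.1,"y": 0,"z": 0,"ax": 0,"ay": 0,"az": 0}

```text
clock: 15.23
position: [494.4, -198.7, 96.0]
ee_rot: [-0.603, 0.798, 0.0, -0.0]
contact_force: [-1.3, 5.1, 5.8]
gripper_width: 15.3
grasp_force: 60.2
```

Call:
send_rows:
  targets:
    - {"gripper": 1,"x": 0.1,"y": 0,"z": 0,"ax": 0,"ay": 0,"az": 0}
    - {"gripper": 1,"x": 0.1,"y": 0,"z": 0,"ax": 0,"ay": 0,"az": 0}

```text
clock: 15.4
position: [493.9, -200.6, 96.0]
ee_rot: [-0.603, 0.798, 0.0, -0.0]
contact_force: [-1.7, 5.0, 3.9]
gripper_width: 14.8
grasp_force: 60.2
```

```bash
python3 -c "
from h import *
rep()"
```

```text
rack y -74.4 n 529.8 z 96.0 yaw 164.19 Ftool [-4.3  3.  -3.9] M [ 1.49  0.56 -0.03] t 15.4
```

Call:
send_rows:
  targets:
    - {"gripper": 1,"x": 0.1,"y": 0,"z": 0,"ax": 0,"ay": 0,"az": 0}
    - {"gripper": 1,"x": 0.1,"y": 0,"z": 0,"ax": 0,"ay": 0,"az": 0}

```text
clock: 15.57
position: [493.3, -202.5, 96.0]
ee_rot: [-0.603, 0.798, 0.0, -0.0]
contact_force: [-2.4, 5.6, 4.7]
gripper_width: 15.4
grasp_force: 60.2
```

Call:
send_rows:
  targets:
    - {"gripper": 1,"x": 0.1,"y": 0,"z": 0,"ax": 0,"ay": 0,"az": 0}

```text
clock: 15.65
position: [493.0, -203.5, 96.0]
ee_rot: [-0.603, 0.798, 0.0, -0.0]
contact_force: [-1.6, 5.2, 4.3]
gripper_width: 15.3
grasp_force: 60.2
```

Call:
send_rows:
  targets:
    - {"gripper": 1,"x": 0.1,"y": 0,"z": 0,"ax": 0,"ay": 0,"az": 0}

```text
clock: 15.73
position: [492.8, -204.4, 96.0]
ee_rot: [-0.603, 0.798, 0.0, -0.0]
contact_force: [-1.6, 4.6, 6.0]
gripper_width: 15.5
grasp_force: 60.3
```

```bash
python3 -c "
from h import *
rep()"
```

```text
rack y -78.3 n 529.8 z 96.0 yaw 164.19 Ftool [-4.   2.8 -6. ] M [ 1.74  0.48 -0.04] t 15.7
```

Call:
send_rows:
  targets:
    - {"gripper": 1,"x": 0.1,"y": -0.03,"z": -0.05,"ax": 0,"ay": 0,"az": 0}

```text
clock: 15.82
position: [492.8, -204.6, 96.1]
ee_rot: [-0.603, 0.798, 0.001, 0.0]
contact_force: [-0.0, 12.3, 1.7]
gripper_width: 15.3
grasp_force: 59.9
```

Call:
send_rows:
  targets:
    - {"gripper": 1,"x": 0.1,"y": 0,"z": 0,"ax": 0,"ay": 0,"az": 0}

```text
clock: 15.9
position: [492.8, -204.7, 96.1]
ee_rot: [-0.603, 0.798, 0.001, 0.001]
contact_force: [0.8, 16.9, 4.5]
gripper_width: 15.0
grasp_force: 60.3
```

Call:
send_rows:
  targets:
    - {"gripper": 1,"x": 0.1,"y": 0,"z": 0,"ax": 0,"ay": 0,"az": 0}

```text
clock: 15.98
position: [492.8, -204.9, 96.1]
ee_rot: [-0.603, 0.798, 0.001, 0.002]
contact_force: [0.6, 20.7, 6.7]
gripper_width: 15.3
grasp_force: 60.4
```

```bash
python3 -c "
from h import *
rep()"
```

```text
rack y -78.7 n 529.9 z 96.1 yaw 164.12 Ftool [-20.1   5.1  -6.6] M [6.13 0.05 0.02] t 16.0
```

Collar found at rack y −78.5, where the force jumped while the position stopped. I ease back to about 14–15 N total (drag about 4.5 plus 10) and hold for a second.

Call:
send_rows:
  targets:
    - {"gripper": 1,"x": -0.12,"y": 0,"z": -0.05,"ax": 0,"ay": 0,"az": 0}
    - {"gripper": 1,"x": 0,"y": 0,"z": 0,"ax": 0,"ay": 0,"az": 0}

```text
clock: 16.15
position: [492.7, -204.6, 96.1]
ee_rot: [-0.603, 0.798, 0.001, 0.001]
contact_force: [0.6, 10.3, 2.0]
gripper_width: 15.5
grasp_force: 59.7
```

```bash
python3 -c "
from h import *
rep()"
```

```text
rack y -78.5 n 529.8 z 96.1 yaw 164.17 Ftool [-10.1   2.2  -2. ] M [ 3.21  0.01 -0.02] t 16.1
```

Call:
send_rows:
  targets:
    - {"gripper": 1,"x": 0.06,"y": 0,"z": 0,"ax": 0,"ay": 0,"az": 0}
    - {"gripper": 1,"x": 0,"y": 0,"z": 0,"ax": 0,"ay": 0,"az": 0}
    - {"gripper": 1,"x": 0,"y": 0,"z": 0,"ax": 0,"ay": 0,"az": 0}

```text
clock: 16.4
position: [492.7, -204.7, 96.1]
ee_rot: [-0.603, 0.798, 0.001, 0.001]
contact_force: [0.9, 12.5, 2.4]
gripper_width: 15.3
grasp_force: 59.9
```

```bash
python3 -c "
from h import *
rep()"
```

```text
rack y -78.6 n 529.8 z 96.1 yaw 164.15 Ftool [-12.3   2.6  -2.3] M [ 4.05 -0.04 -0.02] t 16.4
```

Call:
send_rows:
  targets:
    - {"gripper": 1,"x": 0.05,"y": 0,"z": 0,"ax": 0,"ay": 0,"az": 0}
    - {"gripper": 1,"x": 0,"y": 0,"z": 0,"ax": 0,"ay": 0,"az": 0}
    - {"gripper": 1,"x": 0,"y": 0,"z": 0,"ax": 0,"ay": 0,"az": 0}

```text
clock: 16.65
position: [492.7, -204.7, 96.1]
ee_rot: [-0.603, 0.798, 0.001, 0.001]
contact_force: [0.7, 15.5, 2.5]
gripper_width: 15.3
grasp_force: 60.0
```

Call:
send_rows:
  targets:
    - {"gripper": 1,"x": 0,"y": 0,"z": 0,"ax": 0,"ay": 0,"az": 0}
    - {"gripper": 1,"x": 0,"y": 0,"z": 0,"ax": 0,"ay": 0,"az": 0}
    - {"gripper": 1,"x": 0,"y": 0,"z": 0,"ax": 0,"ay": 0,"az": 0}
    - {"gripper": 1,"x": 0,"y": 0,"z": 0,"ax": 0,"ay": 0,"az": 0}

```text
clock: 16.98
position: [492.7, -204.7, 96.1]
ee_rot: [-0.603, 0.798, 0.001, 0.001]
contact_force: [0.1, 15.4, 3.6]
gripper_width: 15.4
grasp_force: 60.0
```

```bash
python3 -c "
from h import *
rep()"
```

```text
rack y -78.6 n 529.9 z 96.1 yaw 164.16 Ftool [-14.9   4.2  -3.6] M [ 4.62 -0.15 -0.02] t 17.0
```

Call:
send_rows:
  targets:
    - {"gripper": 1,"x": 0,"y": 0,"z": 0,"ax": 0,"ay": 0,"az": 0}
    - {"gripper": 1,"x": 0,"y": 0,"z": 0,"ax": 0,"ay": 0,"az": 0}
    - {"gripper": 1,"x": 0,"y": 0,"z": 0,"ax": 0,"ay": 0,"az": 0}
    - {"gripper": 1,"x": 0,"y": 0,"z": 0,"ax": 0,"ay": 0,"az": 0}
    - {"gripper": 1,"x": 0,"y": 0,"z": 0,"ax": 0,"ay": 0,"az": 0}

```text
clock: 17.4
position: [492.8, -204.7, 96.1]
ee_rot: [-0.603, 0.798, 0.001, 0.001]
contact_force: [0.1, 15.2, 3.0]
gripper_width: 15.1
grasp_force: 60.0
```

Call:
send_rows:
  targets:
    - {"gripper": 1,"x": 0,"y": 0,"z": 0,"ax": 0,"ay": 0,"az": 0}
    - {"gripper": 1,"x": 0,"y": 0,"z": 0,"ax": 0,"ay": 0,"az": 0}
    - {"gripper": 1,"x": 0,"y": 0,"z": 0,"ax": 0,"ay": 0,"az": 0}

```text
clock: 17.65
position: [492.7, -204.7, 96.1]
ee_rot: [-0.603, 0.798, 0.001, 0.001]
contact_force: [0.8, 15.7, 2.5]
gripper_width: 15.3
grasp_force: 60.0
```

Call:
send_rows:
  targets:
    - {"gripper": 1,"x": -0.1,"y": -0.03,"z": 0,"ax": 0,"ay": 0,"az": 0}
    - {"gripper": 1,"x": 0,"y": 0,"z": 0,"ax": 0,"ay": 0,"az": 0}
    - {"gripper": 1,"x": 0,"y": 0,"z": 0,"ax": 0,"ay": 0,"az": 0}

```text
clock: 17.9
position: [492.8, -204.6, 96.1]
ee_rot: [-0.603, 0.798, 0.001, 0.0]
contact_force: [-0.1, 11.3, 1.4]
gripper_width: 15.2
grasp_force: 59.9
```

```bash
python3 -c "
from h import *
rep()"
```

```text
rack y -78.5 n 529.9 z 96.1 yaw 164.17 Ftool [-10.9   3.1  -1.4] M [ 3.47  0.18 -0.03] t 17.9
```

Call:
send_rows:
  targets:
    - {"gripper": 1,"x": -0.12,"y": -0.04,"z": 0,"ax": 0,"ay": 0,"az": 0}
    - {"gripper": 1,"x": 0,"y": 0,"z": 0,"ax": 0,"ay": 0,"az": 0}
    - {"gripper": 1,"x": 0,"y": 0,"z": 0,"ax": 0,"ay": 0,"az": 0}

```text
clock: 18.15
position: [492.8, -204.5, 96.0]
ee_rot: [-0.603, 0.798, 0.001, -0.0]
contact_force: [-1.5, 7.4, 1.7]
gripper_width: 15.0
grasp_force: 59.9
```

```bash
python3 -c "
from h import *
rep()"
```

```text
rack y -78.4 n 529.9 z 96.0 yaw 164.16 Ftool [-6.7  3.4 -1.7] M [ 2.27  0.44 -0.02] t 18.1
```

Call:
send_rows:
  targets:
    - {"gripper": 1,"x": -0.08,"y": 0.08,"z": 0,"ax": 0,"ay": 0,"az": 0}
    - {"gripper": 1,"x": 0,"y": 0,"z": 0,"ax": 0,"ay": 0,"az": 0}
    - {"gripper": 1,"x": 0,"y": 0,"z": 0,"ax": 0,"ay": 0,"az": 0}

```text
clock: 18.4
position: [492.7, -204.4, 96.1]
ee_rot: [-0.603, 0.798, 0.0, -0.0]
contact_force: [0.0, 1.7, -3.8]
gripper_width: 15.3
grasp_force: 59.3
```

Call:
send_rows:
  targets:
    - {"gripper": 0.7,"x": 0,"y": 0,"z": 0,"ax": 0,"ay": 0,"az": 0}
    - {"gripper": 0.5,"x": 0,"y": 0,"z": 0,"ax": 0,"ay": 0,"az": 0}
    - {"gripper": 0.3,"x": 0,"y": 0,"z": 0,"ax": 0,"ay": 0,"az": 0}
    - {"gripper": 0.3,"x": 0,"y": 0,"z": 0,"ax": 0,"ay": 0,"az": 0}

```text
clock: 18.73
position: [493.8, -204.9, 97.4]
ee_rot: [-0.603, 0.798, -0.001, 0.0]
contact_force: [-0.8, 0.0, 0.2]
gripper_width: 29.9
grasp_force: 0.0
```

```bash
python3 -c "
from h import *
rep();print(arm.read_state()['gripper_width'])"
```

```text
rack y -78.5 n 530.9 z 97.4 yaw 164.20 Ftool [ 0.2  0.8 -0.2] M [ 0.01 -0.04 -0.04] t 18.7
29.941289174532226
```

Call:
send_rows:
  targets:
    - {"gripper": 0,"x": 0,"y": 0.1,"z": -0.5,"ax": 0,"ay": 0,"az": 0}
    - {"gripper": -0.2,"x": 0,"y": 0,"z": -2,"ax": 0,"ay": 0,"az": 0}
    - {"gripper": -0.2,"x": 0,"y": 0,"z": -3,"ax": 0,"ay": 0,"az": 0}
    - {"gripper": -0.2,"x": 0,"y": 0,"z": -4,"ax": 0,"ay": 0,"az": 0}
    - {"gripper": -0.2,"x": 0,"y": 0,"z": -4,"ax": 0,"ay": 0,"az": 0}

```text
clock: 19.15
position: [491.6, -204.2, 233.6]
ee_rot: [-0.603, 0.798, 0.0, -0.001]
contact_force: [1.0, -0.5, -0.1]
gripper_width: 51.0
grasp_force: 0.0
```

Call:
send_rows:
  targets:
    - {"gripper": -0.2,"x": 4,"y": 0,"z": 0,"ax": 0,"ay": 0,"az": 0}
    - {"gripper": -0.2,"x": 4,"y": 0,"z": 0,"ax": 0,"ay": 0,"az": 0}
    - {"gripper": -0.2,"x": 4,"y": 0,"z": 0,"ax": 0,"ay": 0,"az": 0}
    - {"gripper": -0.2,"x": 4,"y": 0,"z": 0,"ax": 0,"ay": 0,"az": 0}
    - {"gripper": -0.2,"x": 4,"y": 0,"z": 0,"ax": 0,"ay": 0,"az": 0}

```text
clock: 19.57
position: [437.0, -398.3, 233.0]
ee_rot: [-0.603, 0.797, -0.001, 0.0]
contact_force: [1.0, 0.7, 0.2]
gripper_width: 51.4
grasp_force: 0.0
```

Call:
send_rows:
  targets:
    - {"gripper": -0.2,"x": 4,"y": 1,"z": 0,"ax": 0,"ay": 0,"az": 0}
    - {"gripper": -0.2,"x": 4,"y": 1,"z": 0,"ax": 0,"ay": 0,"az": 0}
    - {"gripper": -0.2,"x": 4,"y": 1,"z": 0,"ax": 0,"ay": 0,"az": 0}
    - {"gripper": -0.2,"x": 3,"y": 1,"z": 0,"ax": 0,"ay": 0,"az": 0}
    - {"gripper": -0.2,"x": 0,"y": 0,"z": 0,"ax": 0,"ay": 0,"az": 0}

```text
clock: 19.98
position: [354.7, -534.2, 231.8]
ee_rot: [-0.601, 0.8, -0.0, -0.001]
contact_force: [-0.2, 1.3, -0.8]
gripper_width: 50.8
grasp_force: 0.0
```

```bash
python3 - <<'E'
from h import *
np.set_printoptions(precision=1,suppress=True)
rep();ims=[]
for c,r in(('scene',(270,160,400,240)),('top',(290,165,420,245))):
    im,d=arm.get_image(c);W=pts(c,d);u,v,U,V=r;ims.append(cv2.resize(im[v:V,u:U,::-1],None,fx=4.8,fy=3.7,interpolation=2))
    w=W.reshape(-1,3);s=w[:,:2]@[.2723,.9622]-15.8;t=w[:,:2]@[.9622,-.2723]-529.8
    k=(abs(s+78)<18)&(abs(t)<20)&(w[:,2]>100)&(w[:,2]<150);print(c,k.sum(),'top z',np.percentile(w[k,2],[50,97]) if k.any() else '', 's,t',s[k].mean(),t[k].mean())
    for th in('salt','spice','mug','bowl','jar','tin'):print(th,[np.round(b['rect']).tolist() for b in arm.boxes_of(c,th)[:1]],end=' ')
    print()
cv2.imwrite('pics/g.png',np.vstack(ims))
E
```

```text
rack y -433.3 n 486.8 z 231.8 yaw 163.83 Ftool [-1.2  0.5  0.8] M [-0. -0. -0.] t 20.0
scene 11 top z [123.6 134. ] s,t -66.19205410747446 3.967548288600183
salt [[367.0, 181.0, 10.0, 2.0]] spice [[170.0, 195.0, 29.0, 38.0]] mug [[358.0, 135.0, 16.0, 33.0]] bowl [[432.0, 176.0, 52.0, 33.0]] jar [[214.0, 189.0, 29.0, 31.0]] tin [[260.0, 180.0, 28.0, 22.0]] 
top 59 top z [132.2 137. ] s,t -76.73339334523303 -3.3537195051383364
salt [[231.0, 246.0, 17.0, 12.0]] spice [[202.0, 140.0, 21.0, 22.0]] mug [[399.0, 134.0, 33.0, 31.0]] bowl [[419.0, 214.0, 37.0, 34.0]] jar [[243.0, 146.0, 22.0, 23.0]] tin [[291.0, 134.0, 22.0, 27.0]]
```

View pics/g.png

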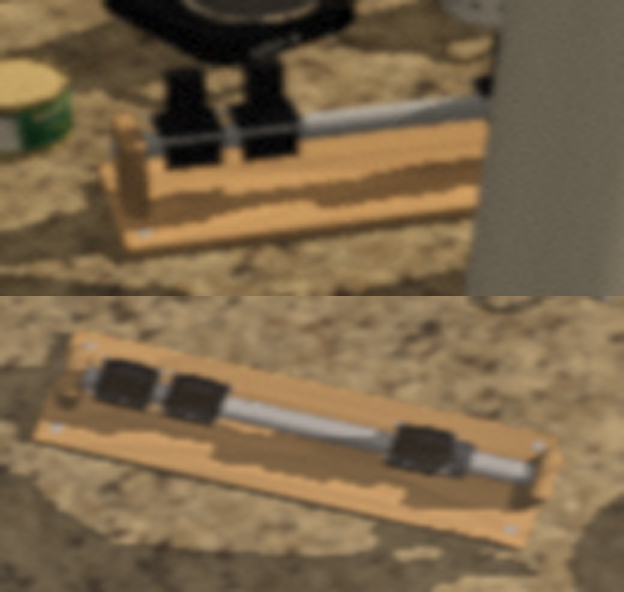

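The top view (lower half) shows the clip on the bar at (423,447), upright and right against the collar at (465,455). Its top is about 136 mm up, the same as the fixed pegs. In the top view the bystanders' boxes match their starting ones to within a few pixels; the bowl's box is smaller but has the same corner. I'm handing the job in.

```bash
python3 -c "
from bench import arm
print(arm.job_done())"
```

```text
the job is handed in; nothing more can be done
None
```

The black clip is snapped home and upright on the bar, was held against the collar at about 15 N (drag about 4.5 N) for about a second, and was released touching it; the push peaked briefly at about 20 N total on first contact, roughly 16 N of it on the collar, and the job is handed in.

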